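# Rebuild and fill the sprung sugar stand

### The job

Put the sugar stand back together and fill it: first thread a spring over each of the two rods, all the way down and upright on the base, then lower the tray over both rods so that it sits level on the springs. After that use the tongs to move every sugar lump from the board into the tray (do not touch sugar with the gripper's fingers), stand the tongs back upright in their holder, and leave the other things on the counter where they are.

Things in the scene. Friction and masses are not known exactly. Their poses are not given: they have to be found in the camera images.
- stand: Fixed base of the sugar stand: a dark wooden block 75 x 160 x 20 mm (x, y, z), origin at the centre of its underside, on the counter. Two upright steel rods rise from its top at y = +48 mm and y = -48 mm (x = 0) of its own frame.
- rod_a (a point): Foot of the rod at y = +48 mm of the stand, on its axis at the top face of the base (20 mm above the counter). The rod is 20 mm thick and 66 mm tall above this point, the top 5 mm bevelled to 11 mm across, with a shallow groove (1.5 mm deep, 4 mm high) 36 mm above this point in which coils can snag.
- rod_b (a point): The same for the identical rod at y = -48 mm of the stand.
- spring1: Bright steel compression spring, one of two alike: outside diameter 33 mm, bore about 23.5 mm (its coils are slightly polygonal), wire 4 mm, 46 mm tall, 40 g, with closed flat end turns; starts standing upright on the counter. Very stiff: it does not shorten under the tray or a gripper. Origin on its axis at the underside, z along the axis; either end may go down, either spring fits either rod.
- spring1_mid (a point): Point on that spring's axis, midway along it.
- spring2: Bright steel compression spring, one of two alike: outside diameter 33 mm, bore about 23.5 mm (its coils are slightly polygonal), wire 4 mm, 46 mm tall, 40 g, with closed flat end turns; starts standing upright on the counter. Very stiff: it does not shorten under the tray or a gripper. Origin on its axis at the underside, z along the axis; either end may go down, either spring fits either rod.
- spring2_mid (a point): Point on that spring's axis, midway along it.
- tray: Loose aluminium tray 100 x 164 mm (x, y), 0.3 kg: floor 6 mm thick with two round 24 mm holes at y = +48 and -48 mm (x = 0); rim 3 mm thick, its top 16 mm above the underside. Origin: centre of the underside, z up. Starts flat on the counter. Seated on the springs its underside is 66 mm above the stand's underside and the rods end 14 mm above its floor. Fits either way round.
- tray_grip (a point): Point in the wooden grip at the tray's centre, 38 mm above the tray's underside. The grip is 12 mm (tray x) by 30 mm (tray y), its top 50 mm above the underside.
- board: Fixed serving board 150 x 200 x 5 mm (x, y, z) lying on the counter, on which the sugar lumps start; origin at the centre of its underside.
- lump1: White sugar lump 18 x 18 mm, 15 mm high, 12 g, origin at the centre of its underside, sides along its x and y. Three to five lumps are present.
- lump2: White sugar lump 18 x 18 mm, 15 mm high, 12 g, origin at the centre of its underside, sides along its x and y. Three to five lumps are present.
- lump3: White sugar lump 18 x 18 mm, 15 mm high, 12 g, origin at the centre of its underside, sides along its x and y. Three to five lumps are present.
- lump4: White sugar lump 18 x 18 mm, 15 mm high, 12 g, origin at the centre of its underside, sides along its x and y. Three to five lumps are present.
- lump5: White sugar lump 18 x 18 mm, 15 mm high, 12 g, origin at the centre of its underside, sides along its x and y. Three to five lumps are present.
- lump6: White sugar lump 18 x 18 mm, 15 mm high, 12 g, origin at the centre of its underside, sides along its x and y. Three to five lumps are present.
- tongs: Small steel sprung tongs, 60 g, 100 mm tall, starting upright in the caddy, tips down. Origin midway between the tips at tip level, z up. Two flat arms at +y and -y, each 12 mm wide (x), 3 mm thick, hinged on a bridge (12 x 24 mm) at z = 96 mm, sprung open: at rest the outer faces are 32 mm apart at z = 62 mm and 47 mm at the tips (41 mm inside). They close along y.
- tongs_grip (a point): Point between the arms 62 mm above the tips (z = 62 mm of the tongs), where to pinch both arms from outside, along y. Pressed there to 24 mm over the outer faces, the arms are parallel and the tips are 18 mm apart inside; the tips move 2.8 times as far as the grip. The arms resist with 5 N (open) to 9 N (closed). An arm swings 0.2 rad at most.
- caddy: Fixed dark steel holder for the tongs, an open box 24 x 66 mm (x, y) and 26 mm high, walls and floor 4 mm, inside 16 x 58 mm; origin at the centre of its underside. The tongs stand on its floor with their y along its y.
- shaker: Bystander: glass shaker 52 mm across, 86 mm high; origin at the centre of its underside.
- mug: Bystander: white mug 76 mm across, 85 mm high; origin at the centre of its underside.
- jam1: Bystander: jam jar 48 mm across, 50 mm high; origin at the centre of its underside.
- jam2: Bystander: jam jar 48 mm across, 50 mm high; origin at the centre of its underside.
- teaspoon: Bystander: serving spoon 140 mm long lying on the counter; origin at the centre of its underside.

How it is judged:
By the outcome, as a careful person would: the job done as asked, in the order asked, and still so for the second after the job is handed in, with the robot touching nothing.
Of lump1, lump2, lump3, lump4, lump5, lump6 only 3 to 5 are there at a start; the rules pass over those that are not, and their reading is None.
At some moment in a run one of lump1, lump2, lump3, lump4, lump5, lump6 may be knocked a few centimetres aside while the robot is not near it.
It also fails if it takes over 210 s, if anything falls off the work surface, if the arm or the gripper's body presses on something with over 40 N, if the wrist force passes 120 N, or if a joint passes its speed limit or range.

### The arm

A 6-joint arm with a two-finger parallel gripper is mounted at the origin on the work surface. World frame = base frame: x ahead of the robot, y to its left, z up, the work surface at z = 0. Lengths are in m, angles in rad, forces in N, time in s.
With the tool pointing down it reaches from about 0.35 to 0.775 m from the base axis. Payload 7.3 kg.
Tool frame: the origin (TCP) lies at the very end of the fingers, on their centre line; the grasp point (between the pads) lies 19 mm behind it; z points along the fingers, y is the line along which they close (so a half turn about z gives the same grasp; the last joint's range is limited). The gripper opens to 92 mm and grips with 3 to 60 N. Pads are 19 mm wide; open, the fingers measure 130 mm over their backs; the gripper's body (75 mm by 190 mm) begins 47 mm behind the grasp point.
Start: joints at [-1.365, 0.342, 1.524, -0, 1.275, -0.146], TCP at [0.181, -0.493, 0.227] pointing down, gripper open.
Joint ranges: [-2.53, 2.53], [-0.77, 2.02], [0.04, 2.7], [-1, 4.14], [0.28, 2.66], [-3.11, 3.11]. Speed limits (rad/s): [2.57, 2.57, 3.14, 3.14, 3.14, 3.14].

### API

Orientations are given as [roll, pitch, yaw] about the fixed x, y, z axes, in that order (R = Rz(yaw) Ry(pitch) Rx(roll)).
In Python, from cell import robot gives the robot as it stands. The module is installed in compiled form; this text tells all that it offers.
- The arm moves only by the tool arm_command, never from a script. Its argument "moves" is a list of rows, each a list of 3 entries, a list of its own where there are three numbers: the shift along the tool's x, y, z in m, then the turn, a rotation vector about the tool's x, y, z in rad, then the finger opening in m, from 0 to 0.0918. In form: [[[dx, dy, dz], [ax, ay, az], claw], ...]. A call has exactly 5 rows; each row is the pose to reach, as a shift and turn from the pose commanded when the call began, along the tool's axes at that moment; what a row does not reach only later rows make up. A row lasts 1/10 s, in which the tool goes at most 50 mm and 8.59 degrees, less where a joint would pass 70% of its speed; a pose out of reach is approached as far as the arm can. A call with a gripper value outside its range is refused whole. The fingers move at their own pace and stop on an object; "squeeze" is the grip in N (left out, the last holds). Time passes only in rows, so rows that repeat a pose let the fingers close, or fill a call up. It gives the time, the measured TCP pose, the force, the opening and the grip force at its end, in the units of the state.
- robot.observe(): the state, without advancing time (a new reading comes with each control period).
- robot.read_camera(name): name is "scene" or "side" or "wrist"; returns the picture (420x560x3 uint8, red, green, blue); there is no depth.
- robot.camera_model(name): a dict with "fx", "fy", "cx", "cy" (pixels), "R" (3x3) and "t" (3): a world point X has camera coordinates R X + t. Camera axes: x right, y down, z forward; pixel columns grow to the right and rows downward; lengths in m; the calibration is good to about 2 mm. The wrist camera is an equidistant fisheye: a pixel r from the principal point sees the ray r / f radians off the axis. A picture is of the moment at which its call begins: read the wrist's pose just before it. camera_model takes no time and is no camera call; for the wrist camera it gives the pose at the moment of the call.
- robot.hand_in(): hands the job in; it is judged then, once.
The state is a dict: "time": time; "qpos": joint angles; "qvel": joint speeds; "joint_efforts": joint torques, N m; "tool_pos": TCP position; "tool_rot": TCP orientation; "contact_force": force on the tool from outside, world axes, zero at the start; "torque": the same for the moment, N m; "opening": finger opening in m; "grip_force": force on a finger pad.
Only numpy, scipy, OpenCV 4.12 (cv2) and the standard library are available. Lean on these libraries where they do the work, as an engineer would, in place of code of your own. Each camera call takes 0.05 s, during which the arm holds its last target. There are 200 camera calls.

## Working session

There is one attempt and no reset: what is moved stays moved. The work goes in short steps, Python scripts to look and compute and a tool call to move; the robot and the scene stay as the last step left them, time stands still between calls to the robot, and variables do not carry over. Pictures are saved under pics/ and viewed, at most 14 in all, crops included, and the job is handed in when it is done.

Besides the shell and the picture viewer there is one more tool, called after "Request:" in YAML: its name, and indented under it one key for each argument. arm_command: Moves the arm, as the interface text tells. Its arguments: {"type":"object","properties":{"moves":{"type":"array"},"squeeze":{"type":"number"}},"required":["moves"]}

```bash
mkdir -p pics
cat > h.py <<'E'
import numpy as np, cv2
from cell import robot
def snap(n,f=None):
    m=robot.camera_model(n); im=robot.read_camera(n)
    if f: cv2.imwrite('pics/'+f,cv2.cvtColor(im,cv2.COLOR_RGB2BGR))
    return im,m
def ray(m,u,v,fish=False):
    x=(u-m['cx'])/m['fx'];y=(v-m['cy'])/m['fy']
    if fish:
        r=np.hypot(x,y); d=np.array([x,y,0])*(np.sin(r)/max(r,1e-9))+[0,0,np.cos(r)]
    else: d=np.array([x,y,1.])
    R=np.array(m['R']);t=np.array(m['t'])
    return -R.T@t, R.T@(d/np.linalg.norm(d))
def onz(m,u,v,z,fish=False):
    c,d=ray(m,u,v,fish); return c+d*(z-c[2])/d[2]
def proj(m,X,fish=False):
    p=np.array(m['R'])@np.array(X)+np.array(m['t'])
    if fish:
        h=np.hypot(p[0],p[1]); th=np.arctan2(h,p[2]); return np.array([m['cx']+m['fx']*th*p[0]/h, m['cy']+m['fy']*th*p[1]/h])
    return np.array([m['cx']+m['fx']*p[0]/p[2], m['cy']+m['fy']*p[1]/p[2]])
E
python3 - <<'E'
from h import *
for n in ['scene','side','wrist']:
    im,m=snap(n,n+'0.png'); np.save(n+'0.npy',im)
    print(n,{k:np.round(v,3).tolist() for k,v in m.items()}, 'C',-np.array(m['R']).T@m['t'])
s=robot.observe(); print(s)
E
```

```text
scene {'fx': 386.862, 'fy': 386.862, 'cx': 274.58, 'cy': 206.563, 'R': [[0.653, 0.757, -0.005], [0.459, -0.401, -0.793], [-0.602, 0.516, -0.609]], 't': [-0.37, -0.219, 1.349]} C [ 1.15432977 -0.50306163  0.64648502]
side {'fx': 478.995, 'fy': 478.995, 'cx': 276.002, 'cy': 211.31, 'R': [[0.935, -0.353, -0.009], [-0.208, -0.53, -0.822], [0.286, 0.771, -0.57]], 't': [-0.594, 0.185, 1.089]} C [ 0.28304978 -0.9507376   0.76741853]
wrist {'fx': 325.192, 'fy': 325.192, 'cx': 277.682, 'cy': 204.392, 'R': [[0.345, -0.939, -0.0], [-0.909, -0.334, 0.249], [-0.234, -0.086, -0.968]], 't': [-0.525, -0.032, 0.388]} C [ 0.24302369 -0.46984747  0.38368292]
{'time': 0.15, 'qpos': array([-1.36504479e+00,  3.42589733e-01,  1.52481593e+00, -2.83419696e-05,
        1.27541499e+00, -1.46044554e-01]), 'qvel': array([ 7.38733394e-04, -2.33863740e-03, -2.22060187e-03,  6.57089169e-04,
        1.07441576e-04, -7.49671164e-05]), 'joint_efforts': array([ 2.23166426e-03, -4.31467938e+01, -2.44354159e+01,  7.17939762e-02,
        5.38131001e-02, -7.49814717e-05]), 'tool_pos': array([ 0.18083148, -0.49253315,  0.22618417]), 'tool_rot': array([-3.14037378e+00, -1.51889728e-04,  3.51804268e-01]), 'contact_force': array([-0.03655117,  0.74397696, -0.01511971]), 'torque': array([-0.00326346, -0.03420471,  0.03559761]), 'grip_force': 0.0, 'opening': 0.09163861215509013}
```

View pics/scene0.png

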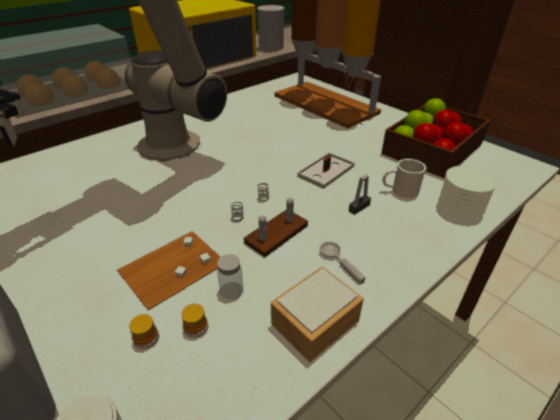

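View pics/side0.png

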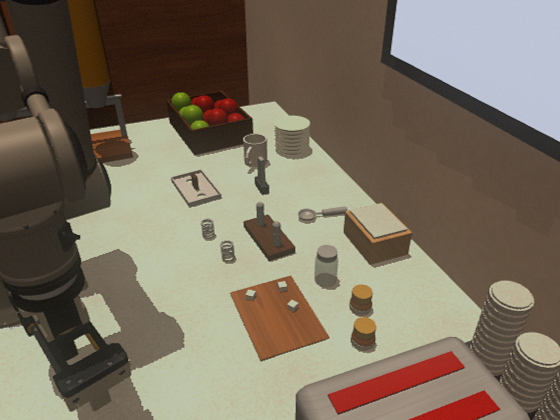

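Run:
```python
from h import *
S=np.load('scene0.npy');m=robot.camera_model('scene');m2=robot.camera_model('side')
a=cv2.resize(S[145:285,165:385],None,fx=3.5,fy=3.5,interpolation=cv2.INTER_CUBIC)
cv2.imwrite('pics/c1.png',cv2.cvtColor(a,cv2.COLOR_RGB2BGR))
def tri(p,q):
    A=[];b=[]
    M=np.zeros((3,3));v=np.zeros(3);L=[]
    for mm,(x,y) in((m,p),(m2,q)):
        c,d=ray(mm,x,y);P=np.eye(3)-np.outer(d,d);M+=P;v+=P@c;L.append((c,d))
    X=np.linalg.solve(M,v); return np.round(X,4), round(float(np.linalg.norm(X-L[0][0]-L[0][1]*((X-L[0][0])@L[0][1])))*2,4)
for n,p,q in [('spA',(237,210),(228,250)),('spB',(263,191),(208,228)),('rod1',(263,217),(277,223)),('rod2',(290,200),(260,204)),('grip',(327,157),(195,176)),('tongs',(364,178),(262,159)),('L',(188,241),(251,295)),('L',(205,259),(282,286)),('L',(180,272),(293,306)),('shk',(228,262),(326,251)),('mug',(411,165),(257,139)),('jam',(142,325),(364,326)),('jam',(193,313),(361,292))]: print(n,*tri(p,q))
```

```text
spA [ 0.4873 -0.0607  0.0261] 0.0007
spB [0.464  0.0461 0.0249] 0.0011
rod1 [ 0.6105 -0.0729  0.0837] 0.0006
rod2 [0.6001 0.0216 0.0816] 0.0012
grip [0.4847 0.2795 0.0508] 0.0029
tongs [0.673  0.2118 0.1008] 0.003
L [ 0.4948 -0.2139  0.0136] 0.0008
L [ 0.5698 -0.213   0.0118] 0.0032
L [ 0.5692 -0.2781  0.0124] 0.0009
shk [ 0.6742 -0.2156  0.0844] 0.0033
mug [0.7096 0.3682 0.0899] 0.0033
jam [ 0.6672 -0.4071  0.0436] 0.0028
jam [ 0.7068 -0.323   0.0453] 0.0025
```

View pics/c1.png

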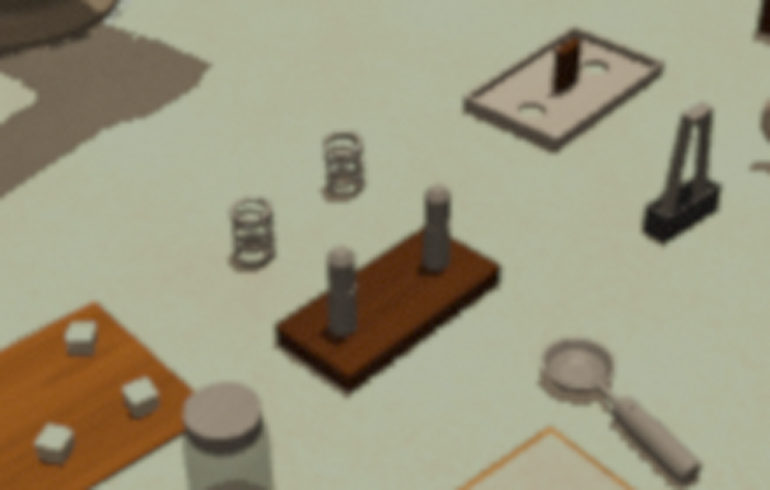

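Request:
arm_command:
  moves:
    - [[0.037,-0.03,0],[0,0,0],0.0918]
    - [[0.074,-0.06,0],[0,0,0],0.0918]
    - [[0.11,-0.089,-0.01],[0,0,0],0.0918]
    - [[0.146,-0.118,-0.02],[0,0,0],0.0918]
    - [[0.146,-0.118,-0.02],[0,0,0],0.0918]

```text
time: 0.65
tool_pos: [0.2795, -0.328, 0.2479]
tool_rot: [3.141, -0.002, 0.357]
contact_force: [-1.0, -0.6, -0.4]
opening: 0.0919
grip_force: 0.0
```

Request:
arm_command:
  moves:
    - [[0.037,-0.03,0],[0,0,0],0.0918]
    - [[0.074,-0.06,0],[0,0,0],0.0918]
    - [[0.11,-0.089,0],[0,0,0],0.0918]
    - [[0.146,-0.118,0],[0,0,0],0.0918]
    - [[0.146,-0.118,0],[0,0,0],0.0918]

```text
time: 1.15
tool_pos: [0.3754, -0.1668, 0.2466]
tool_rot: [-3.14, -0.001, 0.358]
contact_force: [-0.3, -0.5, -0.3]
opening: 0.0918
grip_force: 0.0
```

Request:
arm_command:
  moves:
    - [[0.037,-0.03,0],[0,0,0.06],0.0918]
    - [[0.074,-0.06,0],[0,0,0.12],0.0918]
    - [[0.11,-0.089,0],[0,0,0.18],0.0918]
    - [[0.146,-0.118,0],[0,0,0.24],0.0918]
    - [[0.146,-0.118,0],[0,0,0.24],0.0918]

```text
time: 1.65
tool_pos: [0.472, -0.0065, 0.2462]
tool_rot: [-3.141, -0.001, 0.115]
contact_force: [0.8, -0.5, 1.3]
opening: 0.0918
grip_force: 0.0
```

```bash
cat >> h.py <<'E'
from scipy.spatial.transform import Rotation as Ro
def st():
    s=robot.observe(); print('t',round(s['time'],2),'p',np.round(s['tool_pos'],4),'r',np.round(s['tool_rot'],4),'F',np.round(s['contact_force'],1),'op',round(s['opening'],4),'g',round(float(s['grip_force']),1),'q',np.round(s['qpos'],2)); return s
def go(x,y,z,yaw):
    s=st(); R=Ro.from_euler('xyz',s['tool_rot']).as_matrix()
    T=Ro.from_euler('xyz',[np.pi,0,yaw]).as_matrix()
    print('shift',np.round(R.T@(np.array([x,y,z])-s['tool_pos']),4),'turn',np.round(Ro.from_matrix(R.T@T).as_rotvec(),4))
E
python3 - <<'E'
from h import *
st(); im,m=snap('wrist','w1.png'); np.save('w1.npy',im); np.save('w1m.npy',m)
E
```

```text
t 1.65 p [ 0.472  -0.0065  0.2462] r [-3.1406e+00 -6.0000e-04  1.1460e-01] F [ 0.8 -0.5  1.3] op 0.0918 g 0.0 q [-0.18  0.23  1.63  0.    1.28  1.28]
```

View pics/w1.png

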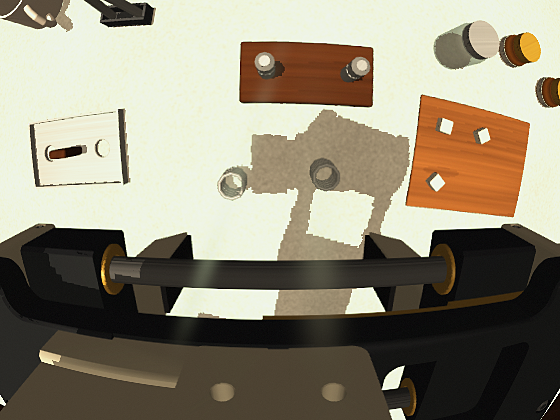

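Run:
```python
from h import *
im=np.load('w1.npy'); m=np.load('w1m.npy',allow_pickle=True).item()
hsv=cv2.cvtColor(im,cv2.COLOR_RGB2HSV)
P=lambda u,v,z:np.round(onz(m,u,v,z,True),4)
# rod tops: brightest blob in window
for (u,v) in [(264,62),(358,66)]:
    w=im[v-14:v+14,u-14:u+14].astype(int); mask=(w.min(2)>170)
    ys,xs=np.nonzero(mask); print('rodtop',xs.mean()+u-14,ys.mean()+v-14,len(xs),P(xs.mean()+u-14,ys.mean()+v-14,.086))
def quad(mask,z,name):
    c=max(cv2.findContours(mask.astype(np.uint8),cv2.RETR_EXTERNAL,cv2.CHAIN_APPROX_NONE)[0],key=cv2.contourArea)
    a=cv2.approxPolyDP(cv2.convexHull(c),6,True)[:,0]
    w=np.array([P(x,y,z)[:2] for x,y in a]); print(name,a.tolist(),w.tolist())
    pts=np.array([P(x,y,z)[:2] for x,y in c[:,0]],np.float32); print('  rect',cv2.minAreaRect(pts))
H,S,V=cv2.split(hsv)
wood=((H<20)&(S>110)&(V>30)&(V<150)); k=np.zeros_like(wood);k[30:115,230:385]=1
quad(wood&(k>0),.02,'stand')
k=np.zeros_like(wood);k[100:195,20:135]=1
bg=((im.min(2)>225)); 
dark=(V<120);quad(cv2.morphologyEx(((~bg)&(k>0)).astype(np.uint8),cv2.MORPH_CLOSE,np.ones((3,3))),.016,'tray')
for (u,v) in [(232,183),(324,174)]:
    w=im[v-22:v+22,u-22:u+22].max(2); print(P(u,v,.046),P(u,v,.023))
for n,(u,v) in dict(L1=(446,126),L2=(484,135),L3=(436,182)).items(): print(n,P(u,v,.02))
print(P(110,14,.026),P(140,16,.026))
a=np.hstack([cv2.resize(im[20:100,220:400],None,fx=4,fy=4,interpolation=cv2.INTER_CUBIC)]);b=cv2.resize(im[145:215,200:380],None,fx=4,fy=4,interpolation=cv2.INTER_CUBIC)
cv2.imwrite('pics/c2.png',cv2.cvtColor(np.vstack([a,b]),cv2.COLOR_RGB2BGR))
```

```text
rodtop 263.8659793814433 60.27835051546391 97 [0.5976 0.0211 0.086 ]
rodtop 360.87209302325584 65.22093023255815 86 [ 0.6064 -0.0737  0.086 ]
stand [[241, 42], [370, 47], [372, 104], [241, 101]] [[0.6301, 0.0547], [0.6459, -0.0981], [0.5759, -0.1084], [0.5587, 0.0463]]
  rect ((0.6010949015617371, -0.026611827313899994), (0.0751534253358841, 0.15728895366191864), 6.155189037322998)
tray [[132, 103], [134, 192], [21, 192], [20, 101]] [[0.5486, 0.1864], [0.4339, 0.1775], [0.4128, 0.3877], [0.5528, 0.389]]
  rect ((0.4832128584384918, 0.2831372916698456), (0.14365045726299286, 0.21042400598526), 0.5320199131965637)
[0.4652 0.0442 0.046 ] [0.4606 0.0469 0.023 ]
[ 0.4873 -0.0573  0.046 ] [ 0.484 -0.061  0.023]
L1 [ 0.5676 -0.213   0.02  ]
L2 [ 0.5681 -0.2767  0.02  ]
L3 [ 0.4933 -0.2119  0.02  ]
[0.6662 0.2312 0.026 ] [0.6605 0.1861 0.026 ]
```

View pics/c2.png

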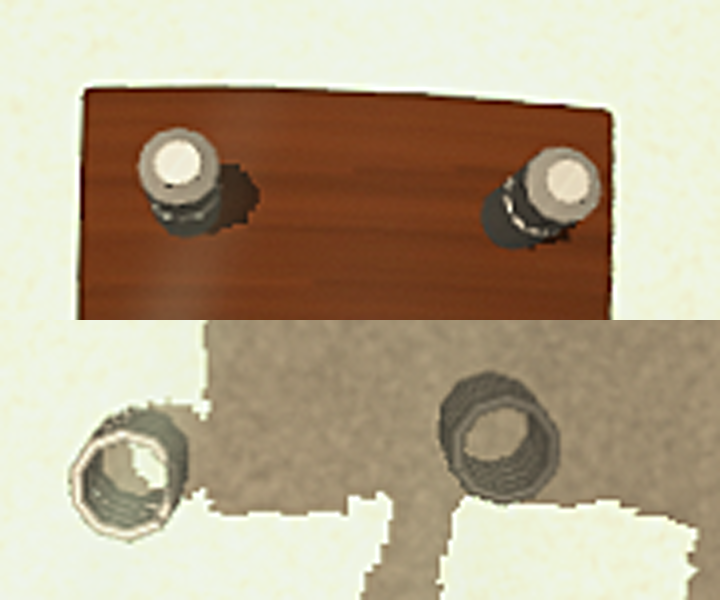

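Run:
```python
from h import *
m=np.load('w1m.npy',allow_pickle=True).item()
for p in [(230.3,186.3),(327,177)]: 
    X=onz(m,*p,.046,True); print(X)
go(X[0],X[1],.10,.107)
```

```text
[0.46123931 0.04576802 0.046     ]
[ 0.48431704 -0.06116264  0.046     ]
t 1.7 p [ 0.4709 -0.0085  0.2461] r [3.1415e+00 8.0000e-04 1.1550e-01] F [-1.  -0.2 -0.2] op 0.0921 g 0.0 q [-0.18  0.23  1.63 -0.    1.28  1.27]
shift [0.0074 0.0539 0.1461] turn [0.0001 0.0008 0.0085]
```

Request:
arm_command:
  moves:
    - [[0.002,0.014,0.04],[0,0,0.008],0.08]
    - [[0.004,0.028,0.08],[0,0,0.008],0.07]
    - [[0.006,0.042,0.12],[0,0,0.008],0.06]
    - [[0.008,0.054,0.146],[0,0,0.008],0.06]
    - [[0.008,0.054,0.146],[0,0,0.008],0.06]

```text
time: 2.2
tool_pos: [0.4815, -0.0646, 0.0975]
tool_rot: [-3.14, 0.007, 0.101]
contact_force: [0.3, -0.6, -0.6]
opening: 0.0608
grip_force: 0.0
```

Request:
arm_command:
  moves:
    - [[0,0,0.03],[0,0,0],0.06]
    - [[0,0,0.06],[0,0,0],0.06]
    - [[0,0,0.087],[0,0,0],0.06]
    - [[0,0,0.087],[0,0,0],0.06]
    - [[0,0,0.087],[0,0,0],0.06]

```text
time: 2.7
tool_pos: [0.4846, -0.063, 0.015]
tool_rot: [3.141, -0.001, 0.103]
contact_force: [0.5, 0.4, -0.3]
opening: 0.06
grip_force: 0.0
```

Request:
arm_command:
  moves:
    - [[0,0,0],[0,0,0],0.05]
    - [[0,0,0],[0,0,0],0.04]
    - [[0,0,0],[0,0,0],0.03]
    - [[0,0,0],[0,0,0],0.03]
    - [[0,0,0],[0,0,0],0.03]
  squeeze: 6

```text
time: 3.2
tool_pos: [0.4844, -0.0624, 0.0141]
tool_rot: [3.141, -0.001, 0.104]
contact_force: [0.7, 0.1, 2.0]
opening: 0.0315
grip_force: 6.0
```

Run:
```python
from h import *
st(); im,m=snap('wrist','w2.png')
```

```text
t 3.2 p [ 0.4844 -0.0624  0.0141] r [ 3.1412e+00 -7.0000e-04  1.0390e-01] F [0.7 0.1 2. ] op 0.0315 g 6.0 q [-0.29  0.56  1.87 -0.    0.71  1.18]
```

View pics/w2.png

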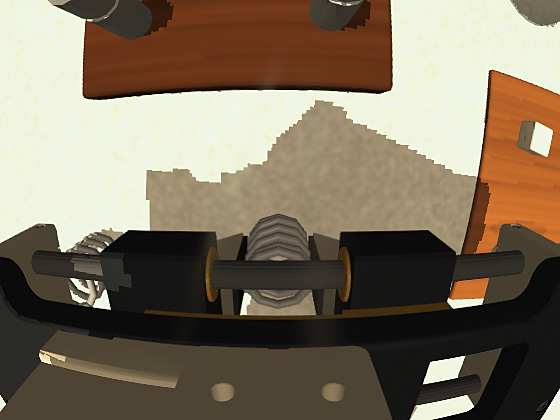

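Request:
arm_command:
  moves:
    - [[0,0,0],[0,0,0],0.05]
    - [[0,0,0],[0,0,0],0.06]
    - [[0,0,0],[0,0,-0.14],0.06]
    - [[0,0,0],[0,0,-0.28],0.06]
    - [[0,0,0],[0,0,-0.42],0.06]

```text
time: 3.75
tool_pos: [0.4839, -0.0624, 0.0135]
tool_rot: [-3.141, 0.0, 0.53]
contact_force: [-0.1, -0.9, 0.7]
opening: 0.0595
grip_force: 0.0
```

Request:
arm_command:
  moves:
    - [[0,0,0],[0,0,-0.14],0.06]
    - [[0,0,0],[0,0,-0.28],0.06]
    - [[0,0,0],[0,0,-0.42],0.06]
    - [[0,0,0],[0,0,-0.56],0.06]
    - [[0,0,0],[0,0,-0.7],0.06]

```text
time: 4.25
tool_pos: [0.484, -0.0624, 0.0135]
tool_rot: [-3.141, 0.0, 1.23]
contact_force: [0.3, -0.0, 0.2]
opening: 0.0595
grip_force: 0.0
```

Request:
arm_command:
  moves:
    - [[0,0,0],[0,0,-0.14],0.06]
    - [[0,0,0],[0,0,-0.28],0.06]
    - [[0,0,0],[0,0,-0.38],0.06]
    - [[0,0,0],[0,0,-0.38],0.06]
    - [[0,0,0],[0,0,-0.38],0.05]

```text
time: 4.75
tool_pos: [0.484, -0.0624, 0.0136]
tool_rot: [-3.141, -0.0, 1.601]
contact_force: [0.2, -0.1, 0.5]
opening: 0.0555
grip_force: 0.0
```

Request:
arm_command:
  moves:
    - [[0,0,0],[0,0,0],0.045]
    - [[0,0,0],[0,0,0],0.035]
    - [[0,0,0],[0,0,0],0.028]
    - [[0,0,0],[0,0,0],0.028]
    - [[0,0,0],[0,0,0],0.028]
  squeeze: 10

```text
time: 5.25
tool_pos: [0.4841, -0.0624, 0.0137]
tool_rot: [3.142, 0.0, 1.604]
contact_force: [0.3, -0.0, -0.8]
opening: 0.0324
grip_force: 10.0
```

Run:
```python
from h import *
go(.6064,-.0737,.12,1.607)
```

```text
t 5.25 p [ 0.4841 -0.0624  0.0137] r [3.1415e+00 1.0000e-04 1.6036e+00] F [ 0.3 -0.  -0.8] op 0.0324 g 10.0 q [-0.29  0.56  1.87 -0.    0.71 -0.32]
shift [-0.0153  0.1218 -0.1063] turn [ 0.0001  0.0001 -0.0034]
```

Request:
arm_command:
  moves:
    - [[0,0,-0.04],[0,0,0],0.028]
    - [[0,0,-0.08],[0,0,0],0.028]
    - [[0,0,-0.106],[0,0,0],0.028]
    - [[-0.005,0.03,-0.106],[0,0,0],0.028]
    - [[-0.01,0.06,-0.106],[0,0,0],0.028]

```text
time: 5.75
tool_pos: [0.5454, -0.0706, 0.1213]
tool_rot: [3.139, 0.001, 1.604]
contact_force: [-0.6, -0.7, -0.2]
opening: 0.0325
grip_force: 10.0
```

Request:
arm_command:
  moves:
    - [[-0.003,0.03,0],[0,0,0],0.028]
    - [[-0.006,0.062,0],[0,0,0],0.028]
    - [[-0.006,0.062,0],[0,0,0],0.028]
    - [[-0.006,0.062,0],[0,0,0],0.028]
    - [[-0.006,0.062,0],[0,0,0],0.028]

```text
time: 6.25
tool_pos: [0.6053, -0.0741, 0.1193]
tool_rot: [-3.14, -0.0, 1.604]
contact_force: [0.4, -0.7, -0.2]
opening: 0.0325
grip_force: 10.0
```

Run:
```python
from h import *
go(.6064,-.0743,.12,1.607); im,m=snap('wrist','w3.png'); np.save('w3.npy',im)
im,m=snap('side');a=cv2.resize(im[150:290,190:340],None,fx=3.5,fy=3.5,interpolation=cv2.INTER_CUBIC)
b,_=snap('wrist');b=cv2.resize(b[150:350,150:400],(612,490))
S,_=snap('scene');S=S[130:270,200:340]
cv2.imwrite('pics/c3.png',cv2.cvtColor(np.hstack([a[:,:260*2],np.zeros((490,1,3),np.uint8)]),cv2.COLOR_RGB2BGR))
```

```text
t 6.25 p [ 0.6053 -0.0741  0.1193] r [-3.1399e+00 -3.0000e-04  1.6038e+00] F [ 0.4 -0.7 -0.2] op 0.0325 g 10.0 q [-0.25  0.59  1.42 -0.    1.13 -0.28]
shift [-0.0002  0.0011 -0.0007] turn [-0.0017 -0.0003 -0.0032]
```

View pics/w3.png

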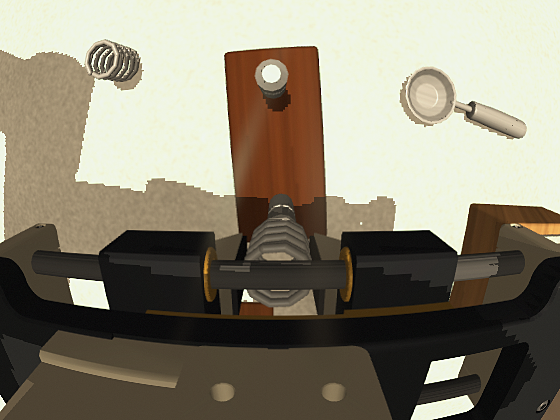

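Request:
arm_command:
  moves:
    - [[0,0.001,0.005],[0,0,0],0.028]
    - [[0,0.001,0.012],[0,0,0],0.028]
    - [[0,0.001,0.02],[0,0,0],0.028]
    - [[0,0.001,0.027],[0,0,0],0.028]
    - [[0,0.001,0.032],[0,0,0],0.028]

```text
time: 6.95
tool_pos: [0.6071, -0.0742, 0.0865]
tool_rot: [-3.14, -0.0, 1.604]
contact_force: [0.2, -0.0, 0.6]
opening: 0.0321
grip_force: 10.0
```

Run:
```python
from h import *
im=np.load('w3.npy');
s=st();im,m=snap('wrist');
w=im[30:130,230:310]; ys,xs=np.nonzero((w.min(2)>225)&(np.arange(80)[None,:]>15)&(np.arange(80)[None,:]<65)); 
n,l,stt,c=cv2.connectedComponentsWithStats((w.min(2)>200).astype(np.uint8))
for i in range(1,n):
    u,v=c[i]+[230,30]; print(stt[i,4],u,v,onz(m,u,v,.086,True))
```

```text
t 6.95 p [ 0.6071 -0.0742  0.0865] r [-3.1401e+00 -3.0000e-04  1.6038e+00] F [ 0.2 -0.   0.6] op 0.0321 g 10.0 q [-0.25  0.63  1.45 -0.    1.06 -0.28]
588 264.3639455782313 33.36734693877551 [0.59654424 0.03634388 0.086     ]
371 265.6657681940701 62.98652291105121 [0.59771382 0.02117582 0.086     ]
```

Request:
arm_command:
  moves:
    - [[0,0,0.006],[0,0,0],0.028]
    - [[0,0,0.012],[0,0,0],0.028]
    - [[0,0,0.018],[0,0,0],0.028]
    - [[0,0,0.024],[0,0,0],0.028]
    - [[0,0,0.03],[0,0,0],0.028]

```text
time: 7.5
tool_pos: [0.6075, -0.0743, 0.0572]
tool_rot: [-3.142, 0.0, 1.604]
contact_force: [-0.1, -0.8, -0.9]
opening: 0.0323
grip_force: 10.0
```

Request:
arm_command:
  moves:
    - [[0,0,0.006],[0,0,0],0.028]
    - [[0,0,0.012],[0,0,0],0.028]
    - [[0,0,0.018],[0,0,0],0.028]
    - [[0,0,0.022],[0,0,0],0.028]
    - [[0,0,0.022],[0,0,0],0.028]

```text
time: 8.0
tool_pos: [0.6072, -0.0742, 0.035]
tool_rot: [-3.14, -0.0, 1.604]
contact_force: [-0.6, 0.5, -0.6]
opening: 0.0329
grip_force: 10.0
```

Request:
arm_command:
  moves:
    - [[0,0,0],[0,0,0],0.04]
    - [[0,0,0],[0,0,0],0.055]
    - [[0,0,-0.03],[0,0,0],0.06]
    - [[0,0,-0.07],[0,0,0],0.06]
    - [[0,0,-0.11],[0,0,0],0.06]

```text
time: 8.5
tool_pos: [0.6073, -0.0743, 0.147]
tool_rot: [-3.141, -0.0, 1.604]
contact_force: [0.2, 0.7, 0.4]
opening: 0.0598
grip_force: 0.0
```

Run:
```python
from h import *
go(.461,.0447,.10,1.604)
im,m=snap('scene');im2,m2=snap('side')
a=cv2.resize(im[165:265,220:330],(440,400),interpolation=cv2.INTER_CUBIC);u,v=proj(m2,[.6,-.03,.05]).astype(int)
b=cv2.resize(im2[v-45:v+45,u-40:u+40],(356,400),interpolation=cv2.INTER_CUBIC)
cv2.imwrite('pics/c4.png',cv2.cvtColor(np.hstack([a,b]),cv2.COLOR_RGB2BGR))
```

```text
t 8.5 p [ 0.6073 -0.0743  0.147 ] r [-3.1411 -0.      1.6038] F [0.2 0.7 0.4] op 0.0598 g 0.0 q [-0.25  0.57  1.38 -0.    1.19 -0.28]
shift [ 0.1238 -0.1423  0.0471] turn [-0.0005 -0.     -0.0002]
```

View pics/c4.png

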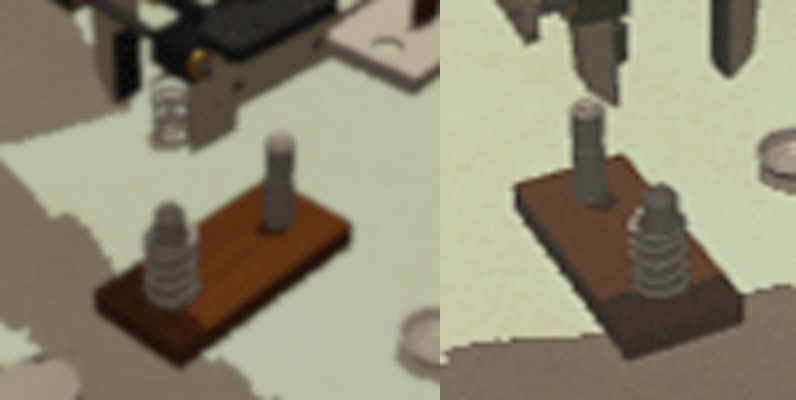

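Request:
arm_command:
  moves:
    - [[0.031,-0.036,0],[0,0,0],0.06]
    - [[0.062,-0.072,0],[0,0,0],0.06]
    - [[0.093,-0.108,0],[0,0,0],0.06]
    - [[0.124,-0.142,0],[0,0,0],0.06]
    - [[0.124,-0.142,0.03],[0,0,0],0.06]

```text
time: 9.1
tool_pos: [0.4595, 0.0477, 0.1182]
tool_rot: [3.137, -0.0, 1.607]
contact_force: [1.4, -0.2, -0.4]
opening: 0.0599
grip_force: 0.0
```

Request:
arm_command:
  moves:
    - [[0,0,0.02],[0,0,0],0.06]
    - [[0,0,0.05],[0,0,0],0.06]
    - [[0,0,0.08],[0,0,0],0.06]
    - [[0,0,0.103],[0,0,0],0.06]
    - [[0,0,0.103],[0,0,0],0.06]

```text
time: 9.6
tool_pos: [0.4595, 0.045, 0.0104]
tool_rot: [-3.136, -0.0, 1.604]
contact_force: [0.5, -0.7, 0.6]
opening: 0.0602
grip_force: 0.0
```

Request:
arm_command:
  moves:
    - [[0,0,0],[0,0,0],0.05]
    - [[0,0,0],[0,0,0],0.04]
    - [[0,0,0],[0,0,0],0.028]
    - [[0,0,0],[0,0,0],0.028]
    - [[0,0,0],[0,0,0],0.028]
  squeeze: 6

```text
time: 10.1
tool_pos: [0.4621, 0.0449, 0.0134]
tool_rot: [3.14, 0.0, 1.604]
contact_force: [-1.0, -1.0, 3.0]
opening: 0.0324
grip_force: 6.0
```

Request:
arm_command:
  moves:
    - [[0,0,0],[0,0,0],0.05]
    - [[0,0,0],[0,0,0],0.06]
    - [[0,0,0],[0,0,0.14],0.06]
    - [[0,0,0],[0,0,0.28],0.06]
    - [[0,0,0],[0,0,0.42],0.06]

```text
time: 10.6
tool_pos: [0.4614, 0.0449, 0.0126]
tool_rot: [-3.141, 0.0, 1.178]
contact_force: [-0.5, -0.0, 0.4]
opening: 0.0595
grip_force: 0.0
```

Request:
arm_command:
  moves:
    - [[0,0,0],[0,0,0.14],0.06]
    - [[0,0,0],[0,0,0.28],0.06]
    - [[0,0,0],[0,0,0.42],0.06]
    - [[0,0,0],[0,0,0.56],0.06]
    - [[0,0,0],[0,0,0.7],0.06]

```text
time: 11.1
tool_pos: [0.4614, 0.0449, 0.0125]
tool_rot: [-3.141, 0.0, 0.478]
contact_force: [0.2, -0.7, -0.2]
opening: 0.0599
grip_force: 0.0
```

Request:
arm_command:
  moves:
    - [[0,0,0],[0,0,0.14],0.06]
    - [[0,0,0],[0,0,0.28],0.06]
    - [[0,0,0],[0,0,0.38],0.06]
    - [[0,0,0],[0,0,0.38],0.06]
    - [[0,0,0],[0,0,0.38],0.05]

```text
time: 11.6
tool_pos: [0.4614, 0.0449, 0.0126]
tool_rot: [3.142, 0.0, 0.107]
contact_force: [0.8, 0.0, -0.3]
opening: 0.0559
grip_force: 0.0
```

Request:
arm_command:
  moves:
    - [[0,0,0],[0,0,0],0.045]
    - [[0,0,0],[0,0,0],0.035]
    - [[0,0,0],[0,0,0],0.028]
    - [[0,0,0],[0,0,0],0.028]
    - [[0,0,0],[0,0,0],0.028]
  squeeze: 10

```text
time: 12.1
tool_pos: [0.4616, 0.0449, 0.0127]
tool_rot: [3.141, -0.0, 0.104]
contact_force: [-0.7, -0.2, -0.2]
opening: 0.0313
grip_force: 10.0
```

Run:
```python
from h import *
go(.5978,.0211,.125,.104)
```

```text
t 12.1 p [0.4616 0.0449 0.0127] r [ 3.1415e+00 -1.0000e-04  1.0400e-01] F [-0.7 -0.2 -0.2] op 0.0313 g 10.0 q [-0.07  0.54  1.94 -0.    0.67  1.4 ]
shift [ 0.133   0.0378 -0.1123] turn [ 0.0001 -0.0001 -0.    ]
```

Request:
arm_command:
  moves:
    - [[0,0,-0.04],[0,0,0],0.028]
    - [[0,0,-0.08],[0,0,0],0.028]
    - [[0,0,-0.112],[0,0,0],0.028]
    - [[0.03,0.009,-0.112],[0,0,0],0.028]
    - [[0.06,0.018,-0.112],[0,0,0],0.028]

```text
time: 12.6
tool_pos: [0.5242, 0.0333, 0.1265]
tool_rot: [3.141, -0.003, 0.104]
contact_force: [0.9, 0.2, 0.3]
opening: 0.0315
grip_force: 10.0
```

Request:
arm_command:
  moves:
    - [[0.03,0.01,0],[0,0,0],0.028]
    - [[0.06,0.02,0],[0,0,0],0.028]
    - [[0.073,0.02,0],[0,0,0],0.028]
    - [[0.073,0.02,0],[0,0,0],0.028]
    - [[0.073,0.02,0],[0,0,0],0.028]

```text
time: 13.1
tool_pos: [0.5968, 0.021, 0.1241]
tool_rot: [-3.141, 0.002, 0.104]
contact_force: [0.1, -0.0, -0.3]
opening: 0.031
grip_force: 10.0
```

Run:
```python
from h import *
go(.5978,.0211,.085,.104)
```

```text
t 13.1 p [0.5968 0.021  0.1241] r [-3.1413e+00  1.8000e-03  1.0410e-01] F [ 0.1 -0.  -0.3] op 0.031 g 10.0 q [-0.09  0.57  1.46 -0.    1.12  1.37]
shift [0.001  0.0001 0.0391] turn [-0.0002  0.0018  0.0001]
```

Request:
arm_command:
  moves:
    - [[0.0005,0,0.008],[0,0,0],0.028]
    - [[0.0005,0,0.018],[0,0,0],0.028]
    - [[0.0005,0,0.027],[0,0,0],0.028]
    - [[0.0005,0,0.034],[0,0,0],0.028]
    - [[0.0005,0,0.039],[0,0,0],0.028]

```text
time: 13.6
tool_pos: [0.5978, 0.021, 0.0847]
tool_rot: [-3.141, 0.001, 0.104]
contact_force: [0.1, -0.5, -0.3]
opening: 0.0316
grip_force: 10.0
```

Request:
arm_command:
  moves:
    - [[0,0,0.005],[0,0,0],0.028]
    - [[0,0,0.01],[0,0,0],0.028]
    - [[0,0,0.015],[0,0,0],0.028]
    - [[0,0,0.02],[0,0,0],0.028]
    - [[0,0,0.025],[0,0,0],0.028]

```text
time: 14.1
tool_pos: [0.5983, 0.0209, 0.0604]
tool_rot: [3.141, -0.0, 0.104]
contact_force: [0.2, -0.5, -0.4]
opening: 0.0316
grip_force: 10.0
```

Request:
arm_command:
  moves:
    - [[0,0,0.007],[0,0,0],0.028]
    - [[0,0,0.014],[0,0,0],0.028]
    - [[0,0,0.021],[0,0,0],0.028]
    - [[0,0,0.026],[0,0,0],0.028]
    - [[0,0,0.026],[0,0,0],0.028]

```text
time: 14.6
tool_pos: [0.5977, 0.021, 0.0337]
tool_rot: [-3.141, 0.002, 0.104]
contact_force: [-0.1, 0.2, -0.0]
opening: 0.0317
grip_force: 10.0
```

Request:
arm_command:
  moves:
    - [[0,0,0],[0,0,0],0.04]
    - [[0,0,0],[0,0,0],0.055]
    - [[0,0,-0.04],[0,0,0],0.06]
    - [[0,0,-0.09],[0,0,0],0.06]
    - [[0,0,-0.14],[0,0,0],0.06]

```text
time: 15.1
tool_pos: [0.5979, 0.021, 0.1764]
tool_rot: [-3.142, 0.0, 0.104]
contact_force: [0.9, -0.8, 0.7]
opening: 0.0592
grip_force: 0.0
```

Run:
```python
from h import *
go(.42,.28,.24,.104)
```

```text
t 15.1 p [0.5979 0.021  0.1764] r [-3.1416e+00  5.0000e-04  1.0380e-01] F [ 0.9 -0.8  0.7] op 0.0592 g 0.0 q [-0.09  0.52  1.39 -0.    1.24  1.37]
shift [-0.1502 -0.276  -0.0635] turn [-0.      0.0005 -0.0002]
```

Request:
arm_command:
  moves:
    - [[-0.02,-0.037,-0.03],[0,0,0],0.06]
    - [[-0.04,-0.074,-0.06],[0,0,0],0.06]
    - [[-0.06,-0.111,-0.064],[0,0,0],0.06]
    - [[-0.08,-0.148,-0.064],[0,0,0],0.06]
    - [[-0.1,-0.185,-0.064],[0,0,0],0.06]

```text
time: 15.6
tool_pos: [0.4787, 0.1959, 0.2398]
tool_rot: [-3.141, -0.002, 0.104]
contact_force: [-0.2, 0.6, -0.5]
opening: 0.06
grip_force: 0.0
```

Request:
arm_command:
  moves:
    - [[-0.025,-0.045,0],[0,0,0],0.06]
    - [[-0.05,-0.091,0],[0,0,0],0.06]
    - [[-0.05,-0.091,0],[0,0,0],0.06]
    - [[-0.05,-0.091,0],[0,0,0],0.06]
    - [[-0.05,-0.091,0],[0,0,0],0.06]

```text
time: 16.1
tool_pos: [0.4211, 0.2793, 0.2389]
tool_rot: [3.141, -0.001, 0.103]
contact_force: [-0.4, -0.7, -0.2]
opening: 0.0601
grip_force: 0.0
```

Run:
```python
from h import *
st(); im,m=snap('wrist','w5.png'); np.save('w5.npy',im); np.save('w5m.npy',m)
```

```text
t 16.1 p [0.4211 0.2793 0.2389] r [ 3.1412e+00 -8.0000e-04  1.0340e-01] F [-0.4 -0.7 -0.2] op 0.0601 g 0.0 q [ 0.43  0.3   1.56 -0.    1.29  1.9 ]
```

View pics/w5.png

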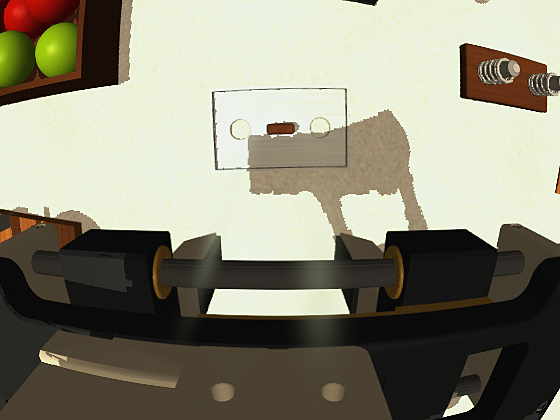

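Run:
```python
from h import *
im=np.load('w5.npy'); m=np.load('w5m.npy',allow_pickle=True).item()
P=lambda u,v,z:onz(m,u,v,z,True)[:2]
for n,(u,v),z in [('c1',(214,91),.016),('c2',(346,89),.016),('c3',(347,166),.016),('c4',(216,169),.016),('h1',(240.5,129),.006),('h2',(319.5,126.5),.006)]: print(n,P(u,v,z))
H,S,V=cv2.split(cv2.cvtColor(im,cv2.COLOR_RGB2HSV))
k=((H<20)&(S>100)).astype(np.uint8); k[:110]=0;k[145:]=0;k[:,:250]=0;k[:,310:]=0
c=max(cv2.findContours(k,0,1)[0],key=cv2.contourArea)
pts=np.array([P(*p,.05) for p in c[:,0]],np.float32); print(cv2.boundingRect(c),cv2.minAreaRect(pts))
# holes: gaussian bright vs tray floor
for (u,v) in [(240,128),(319,126)]:
    w=im[v-16:v+16,u-16:u+16].astype(int); print(w[::4,::4].sum(2)//3)
a=cv2.resize(im[80:180,205:355],None,fx=5,fy=5,interpolation=cv2.INTER_CUBIC);cv2.imwrite('pics/c5.png',cv2.cvtColor(a,cv2.COLOR_RGB2BGR))
```

```text
c1 [0.51794354 0.36340102]
c2 [0.53657074 0.21036955]
c3 [0.44551065 0.19783917]
c4 [0.42559433 0.35313426]
h1 [0.47521032 0.32895079]
h2 [0.48809353 0.23531717]
(267, 123, 27, 12) ((0.4813348054885864, 0.28248468041419983), (0.011334085837006569, 0.02780221588909626), 8.785392761230469)
[[238 237 237 236 237 237 237 237]
 [238 238 236 237 237 236 236 235]
 [238 239 243 141 224 202 239 238]
 [239 240 192 234 232 234 218 237]
 [239 246 226 235 235 231 232 237]
 [239 244 234 233 234 231 232 239]
 [238 238 160 241 231 231 207 145]
 [239 239 239 245 235 241 134 145]]
[[235 236 234 234 234 234 234 234]
 [232 231 230 229 230 229 228 228]
 [237 236 238 173 206 163 239 235]
 [235 234 149 229 229 231 195 236]
 [237 238 212 228 228 230 234 238]
 [236 236 222 232 231 231 236 116]
 [133 131 129 135 133 136  85 140]
 [139 138 138 138 125 133 136 136]]
```

View pics/c5.png

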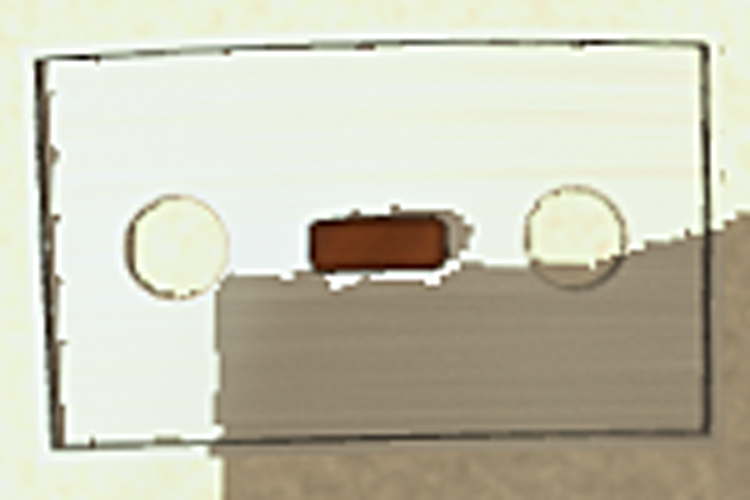

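Request:
arm_command:
  moves:
    - [[0,0,0],[0,0,-0.14],0.06]
    - [[0,0,0],[0,0,-0.28],0.06]
    - [[0,0,0],[0,0,-0.42],0.05]
    - [[0,0,0],[0,0,-0.56],0.045]
    - [[0,0,0],[0,0,-0.7],0.045]

```text
time: 16.65
tool_pos: [0.4216, 0.2785, 0.2386]
tool_rot: [3.141, 0.0, 0.807]
contact_force: [0.2, 0.7, -0.8]
opening: 0.0459
grip_force: 0.0
```

Request:
arm_command:
  moves:
    - [[0,0,0],[0,0,-0.14],0.045]
    - [[0,0,0],[0,0,-0.28],0.045]
    - [[0,0,0],[0,0,-0.42],0.045]
    - [[0,0,0],[0,0,-0.56],0.045]
    - [[0,0,0],[0,0,-0.7],0.045]

```text
time: 17.15
tool_pos: [0.4216, 0.2785, 0.2386]
tool_rot: [3.141, 0.0, 1.507]
contact_force: [-0.3, 0.4, 0.1]
opening: 0.0449
grip_force: 0.0
```

Request:
arm_command:
  moves:
    - [[0,0,0],[0,0,-0.14],0.045]
    - [[0,0,0],[0,0,-0.2],0.045]
    - [[0,0,0],[0,0,-0.2],0.045]
    - [[0,0,0],[0,0,-0.2],0.045]
    - [[0,0,0],[0,0,-0.2],0.045]

```text
time: 17.65
tool_pos: [0.4209, 0.2794, 0.2386]
tool_rot: [-3.142, 0.0, 1.701]
contact_force: [-1.0, -1.2, -0.8]
opening: 0.0451
grip_force: 0.0
```

Run:
```python
from h import *
go(.4815,.2815,.022,1.706)
```

```text
t 17.65 p [0.4209 0.2794 0.2386] r [-3.1415e+00  2.0000e-04  1.7014e+00] F [-1.  -1.2 -0.8] op 0.0451 g 0.0 q [ 0.43  0.3   1.56 -0.    1.29  0.3 ]
shift [-0.0058  0.0604  0.2166] turn [-0.0001  0.0002 -0.0046]
```

Request:
arm_command:
  moves:
    - [[-0.003,0.03,0.03],[0,0,0],0.045]
    - [[-0.006,0.06,0.06],[0,0,-0.005],0.045]
    - [[-0.006,0.06,0.1],[0,0,-0.005],0.045]
    - [[-0.006,0.06,0.13],[0,0,-0.005],0.045]
    - [[-0.006,0.06,0.13],[0,0,-0.005],0.045]

```text
time: 18.15
tool_pos: [0.4783, 0.2806, 0.1045]
tool_rot: [-3.133, 0.002, 1.708]
contact_force: [0.4, -0.3, -0.1]
opening: 0.0451
grip_force: 0.0
```

Request:
arm_command:
  moves:
    - [[0,0,0.02],[0,0,0],0.045]
    - [[0,0,0.04],[0,0,0],0.045]
    - [[0,0,0.06],[0,0,0],0.045]
    - [[0,0,0.075],[0,0,0],0.045]
    - [[0,0,0.086],[0,0,0],0.045]

```text
time: 18.65
tool_pos: [0.4816, 0.2823, 0.0235]
tool_rot: [3.14, -0.0, 1.708]
contact_force: [-0.2, 0.4, 0.5]
opening: 0.0449
grip_force: 0.0
```

Request:
arm_command:
  moves:
    - [[0,0,0],[0,0,0],0.035]
    - [[0,0,0],[0,0,0],0.02]
    - [[0,0,0],[0,0,0],0.008]
    - [[0,0,0],[0,0,0],0.008]
    - [[0,0,0],[0,0,0],0.008]
  squeeze: 40

```text
time: 19.15
tool_pos: [0.4813, 0.2822, 0.0234]
tool_rot: [3.14, -0.0, 1.709]
contact_force: [-0.3, -0.3, 3.5]
opening: 0.0117
grip_force: 40.0
```

Request:
arm_command:
  moves:
    - [[0,0,0],[0,0,0],0.008]
    - [[0,0,-0.02],[0,0,0],0.008]
    - [[0,0,-0.05],[0,0,0],0.008]
    - [[0,0,-0.09],[0,0,0],0.008]
    - [[0,0,-0.13],[0,0,0],0.008]

```text
time: 19.65
tool_pos: [0.4797, 0.2815, 0.153]
tool_rot: [-3.139, 0.001, 1.709]
contact_force: [0.9, 1.5, -3.6]
opening: 0.0115
grip_force: 40.0
```

Run:
```python
from h import *
go(.6023,-.0266,.155,1.671)
im,m=snap('wrist','w6.png'); np.save('w6.npy',im); np.save('w6m.npy',m)
```

```text
t 19.65 p [0.4797 0.2815 0.153 ] r [-3.1386e+00  9.0000e-04  1.7089e+00] F [ 0.9  1.5 -3.6] op 0.0115 g 40.0 q [ 0.39  0.47  1.54 -0.    1.13  0.25]
shift [-0.3221  0.079  -0.002 ] turn [-0.003   0.001   0.0379]
```

View pics/w6.png

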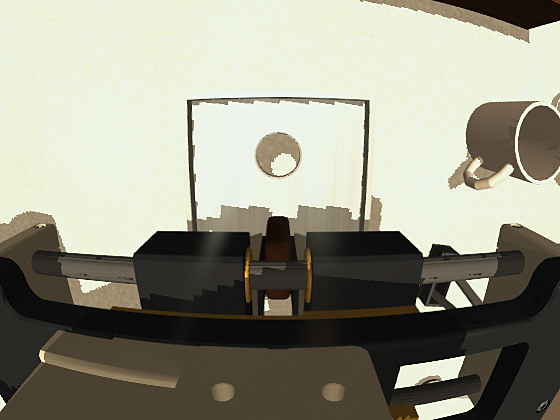

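Run:
```python
from h import *
m=np.load('w6m.npy',allow_pickle=True).item(); s=robot.observe(); R=Ro.from_euler('xyz',s['tool_rot']).as_matrix()
for p in [(278,155),(277,156)]:
    X=onz(m,*p,s['tool_pos'][2]-.0235+.006,True); print(X,R.T@(X-s['tool_pos']))
for p in [(190,100),(368,100),(365,230),(195,230)]:
    X=onz(m,*p,s['tool_pos'][2]-.0235+.016,True); print(R.T@(X-s['tool_pos']))
```

```text
[0.47252208 0.33059651 0.14285556] [ 0.04850491 -0.0040082   0.01757397]
[0.4720826  0.33000924 0.14285556] [ 0.04798383 -0.0045244   0.01756836]
[ 0.07752846 -0.04695972  0.00726775]
[0.07758614 0.04012734 0.00801878]
[0.01094495 0.04176068 0.00788471]
[ 0.01088222 -0.04739907  0.0071158 ]
```

Run:
```python
from h import *
s=st(); R=Ro.from_euler('xyz',s['tool_rot']).as_matrix()
im,m=snap('wrist'); 
g=im[120:200,230:330].copy()
w=cv2.cvtColor(im,cv2.COLOR_RGB2GRAY)
c=cv2.HoughCircles(cv2.medianBlur(w,3),cv2.HOUGH_GRADIENT,1.5,50,param1=120,param2=20,minRadius=17,maxRadius=30)
print(c)
for u,v,r in c[0]:
    if 240<u<320 and 110<v<200:
        X=onz(m,u,v,s['tool_pos'][2]-.0235+.006,True); print(u,v,R.T@(X-s['tool_pos']))
go(.6023,-.0266,.16,1.671)
```

```text
t 19.7 p [0.483  0.283  0.1604] r [ 3.1330e+00 -2.2000e-03  1.7091e+00] F [2.6 0.9 2.4] op 0.0118 g 40.0 q [ 0.39  0.46  1.53 -0.    1.14  0.25]
[[[278.25     153.75      21.95    ]
  [279.75     291.75      27.5     ]
  [453.75     384.75      29.150002]
  [531.75     135.75      27.5     ]
  [ 53.25     273.75      27.5     ]
  [276.75     240.75      29.150002]
  [443.25     278.25      24.2     ]
  [501.75     270.75      29.150002]
  [222.75     258.75      29.150002]
  [482.25     125.25      22.4     ]
  [ 65.25     353.25      22.4     ]
  [555.75     282.75      25.85    ]]]
278.25 153.75 [ 0.04951659 -0.0001949   0.01760909]
t 19.75 p [0.4833 0.2831 0.1578] r [ 3.1322e+00 -2.4000e-03  1.7090e+00] F [ 0.4  1.1 -4.4] op 0.0114 g 40.0 q [ 0.39  0.46  1.54 -0.    1.13  0.26]
shift [-0.3231  0.0753 -0.0022] turn [ 0.0093 -0.0026  0.038 ]
```

Request:
arm_command:
  moves:
    - [[-0.025,0.006,0],[0,0,0],0.008]
    - [[-0.06,0.014,0],[0,0,0],0.008]
    - [[-0.095,0.022,0],[0,0,0.02],0.008]
    - [[-0.13,0.03,0],[0,0,0.037],0.008]
    - [[-0.16,0.037,0],[0,0,0.037],0.008]

```text
time: 20.25
tool_pos: [0.5388, 0.1268, 0.151]
tool_rot: [-3.138, 0.0, 1.671]
contact_force: [-0.5, 0.0, -3.5]
opening: 0.0116
grip_force: 40.0
```

Run:
```python
from h import *
go(.6023,-.0276,.16,1.671)
```

```text
t 20.25 p [0.5388 0.1268 0.151 ] r [-3.1384e+00  3.0000e-04  1.6710e+00] F [-0.5  0.  -3.5] op 0.0116 g 40.0 q [ 0.09  0.47  1.55 -0.    1.13 -0.01]
shift [-0.1599  0.0477 -0.0091] turn [-0.0032  0.0003 -0.    ]
```

Request:
arm_command:
  moves:
    - [[-0.03,0.01,0],[0,0,0],0.008]
    - [[-0.07,0.02,0],[0,0,0],0.008]
    - [[-0.11,0.033,0],[0,0,0],0.008]
    - [[-0.14,0.042,0],[0,0,0],0.008]
    - [[-0.158,0.0475,0],[0,0,0],0.008]

```text
time: 20.75
tool_pos: [0.6024, -0.0262, 0.1508]
tool_rot: [-3.139, -0.0, 1.67]
contact_force: [1.0, 0.4, -3.6]
opening: 0.0117
grip_force: 40.0
```

Request:
arm_command:
  moves:
    - [[0,0,0],[0,0,0],0.008]
    - [[0,0,0],[0,0,0],0.008]
    - [[0,0,0],[0,0,0],0.008]
    - [[0,0,0],[0,0,0],0.008]
    - [[0,0,0],[0,0,0],0.008]

```text
time: 21.25
tool_pos: [0.6024, -0.0228, 0.1528]
tool_rot: [3.142, -0.0, 1.673]
contact_force: [-0.2, -0.3, -3.4]
opening: 0.0117
grip_force: 40.0
```

Run:
```python
from h import *
go(.6023,-.0276,.15,1.671)
im,m=snap('wrist','w7.png')
```

```text
t 21.25 p [ 0.6024 -0.0228  0.1528] r [ 3.1416 -0.      1.6732] F [-0.2 -0.3 -3.4] op 0.0117 g 40.0 q [-0.16  0.55  1.41  0.    1.19 -0.27]
shift [-0.0048 -0.0006  0.0028] turn [ 0.     -0.      0.0022]
```

View pics/w7.png

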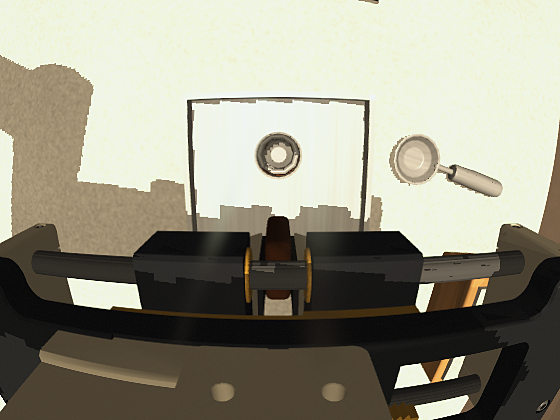

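Run:
```python
from h import *
s=robot.observe(); m=robot.camera_model('wrist'); R=Ro.from_euler('xyz',s['tool_rot']).as_matrix()
h=onz(m,278.2,154.5,s['tool_pos'][2]-.0175,True); r=onz(m,279,155,.086,True)
print(h,r,'tool',R.T@(h-s['tool_pos']),R.T@(r-s['tool_pos']))
```

```text
[0.59721963 0.02583154 0.13534199] [0.59838935 0.02063959 0.086     ] tool [ 0.04909181 -0.00021107  0.01749954] [0.04380807 0.00041961 0.06684162]
```

Request:
arm_command:
  moves:
    - [[-0.005,0,0],[0,0,0.002],0.008]
    - [[-0.005,0,0],[0,0,0.002],0.008]
    - [[-0.005,0,0.01],[0,0,0.002],0.008]
    - [[-0.005,0,0.02],[0,0,0.002],0.008]
    - [[-0.005,0,0.03],[0,0,0.002],0.008]

```text
time: 21.8
tool_pos: [0.6026, -0.0288, 0.1213]
tool_rot: [-3.14, -0.0, 1.67]
contact_force: [-0.4, -0.3, -3.8]
opening: 0.0116
grip_force: 40.0
```

Request:
arm_command:
  moves:
    - [[0,0,0],[0,0,0],0.008]
    - [[0,0,0.004],[0,0,0],0.008]
    - [[0,0,0.009],[0,0,0],0.008]
    - [[0,0,0.014],[0,0,0],0.008]
    - [[0,0,0.019],[0,0,0],0.008]

```text
time: 22.3
tool_pos: [0.6031, -0.0288, 0.1034]
tool_rot: [3.141, 0.0, 1.67]
contact_force: [0.0, -0.1, -3.5]
opening: 0.0118
grip_force: 40.0
```

Run:
```python
from h import *
go(.6023,-.0276,.09,1.671)
im,m=snap('scene');im2,m2=snap('side')
a=cv2.resize(im[165:265,220:330],(440,400),interpolation=cv2.INTER_CUBIC);u,v=proj(m2,[.6,-.03,.05]).astype(int)
b=cv2.resize(im2[v-45:v+45,u-40:u+40],(356,400),interpolation=cv2.INTER_CUBIC)
cv2.imwrite('pics/c7.png',cv2.cvtColor(np.hstack([a,b]),cv2.COLOR_RGB2BGR))
```

```text
t 22.3 p [ 0.6031 -0.0288  0.1034] r [3.1413e+00 1.0000e-04 1.6699e+00] F [ 0.  -0.1 -3.5] op 0.0118 g 40.0 q [-0.17  0.6   1.46 -0.    1.08 -0.27]
shift [ 0.0013 -0.0007  0.0134] turn [ 0.0003  0.0001 -0.0011]
```

Request:
arm_command:
  moves:
    - [[0.0005,0,0.004],[0,0,0],0.008]
    - [[0.0005,0,0.008],[0,0,0],0.008]
    - [[0.0005,0,0.011],[0,0,0],0.008]
    - [[0.0005,0,0.013],[0,0,0],0.008]
    - [[0.0005,0,0.0135],[0,0,0],0.008]

```text
time: 22.9
tool_pos: [0.6029, -0.0283, 0.0899]
tool_rot: [-3.141, -0.0, 1.67]
contact_force: [0.2, -0.1, -4.0]
opening: 0.0121
grip_force: 40.0
```

Run:
```python
from h import *
st()
```

```text
t 22.9 p [ 0.6029 -0.0283  0.0899] r [-3.1411 -0.      1.6697] F [ 0.2 -0.1 -4. ] op 0.0121 g 40.0 q [-0.17  0.62  1.47 -0.    1.05 -0.27]
```

Just above contact. Lower 1 mm more, release, rise and turn to look at the tongs.

Request:
arm_command:
  moves:
    - [[0,0,0.001],[0,0,0],0.008]
    - [[0,0,0.001],[0,0,0],0.008]
    - [[0,0,0.001],[0,0,0],0.02]
    - [[0,0,0.001],[0,0,0],0.03]
    - [[0,0,0.001],[0,0,0],0.035]

```text
time: 23.4
tool_pos: [0.6035, -0.0284, 0.0898]
tool_rot: [3.14, 0.0, 1.67]
contact_force: [-0.0, -0.4, -0.4]
opening: 0.0312
grip_force: 0.0
```

Request:
arm_command:
  moves:
    - [[0,0,-0.02],[0,0,0],0.035]
    - [[0,0,-0.05],[0,0,0],0.035]
    - [[0,0,-0.09],[0,0,0],0.035]
    - [[0,0,-0.13],[0,0,0],0.05]
    - [[0,0,-0.16],[0,0,0],0.05]

```text
time: 23.9
tool_pos: [0.6036, -0.0284, 0.2525]
tool_rot: [3.138, 0.001, 1.67]
contact_force: [0.3, -0.8, 0.0]
opening: 0.0463
grip_force: 0.0
```

Run:
```python
from h import *
go(.60,.17,.25,1.67)
im,m=snap('scene');im2,m2=snap('side')
u,v=proj(m,[.6,-.03,.05]).astype(int)
a=cv2.resize(im[v-50:v+50,u-55:u+55],(440,400),interpolation=cv2.INTER_CUBIC);u,v=proj(m2,[.6,-.03,.05]).astype(int)
b=cv2.resize(im2[v-45:v+45,u-40:u+40],(356,400),interpolation=cv2.INTER_CUBIC)
cv2.imwrite('pics/c7.png',cv2.cvtColor(np.hstack([a,b]),cv2.COLOR_RGB2BGR))
```

```text
t 23.9 p [ 0.6036 -0.0284  0.2525] r [3.1381e+00 1.0000e-03 1.6698e+00] F [ 0.3 -0.8  0. ] op 0.0463 g 0.0 q [-0.17  0.47  1.25 -0.    1.42 -0.27]
shift [0.1978 0.0161 0.0023] turn [ 0.0034  0.001  -0.0001]
```

View pics/c7.png

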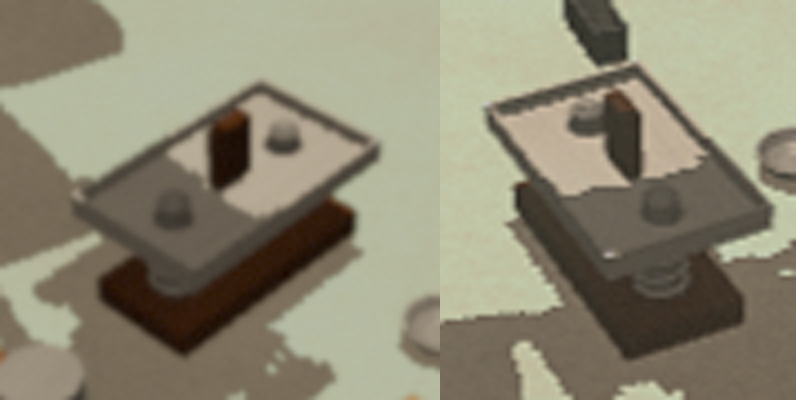

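Request:
arm_command:
  moves:
    - [[0.04,0.001,0],[0,0,0.14],0.06]
    - [[0.085,0.002,0],[0,0,0.28],0.06]
    - [[0.13,0.003,0],[0,0,0.42],0.06]
    - [[0.175,0.003,0],[0,0,0.56],0.06]
    - [[0.228,0.003,0],[0,0,0.7],0.06]

```text
time: 24.5
tool_pos: [0.5833, 0.1966, 0.2485]
tool_rot: [-3.141, 0.001, 0.965]
contact_force: [0.8, 0.5, -0.8]
opening: 0.0599
grip_force: 0.0
```

Request:
arm_command:
  moves:
    - [[0,0,0],[0,0,0.14],0.06]
    - [[0,0,0],[0,0,0.28],0.06]
    - [[0,0,0],[0,0,0.42],0.06]
    - [[0,0,0],[0,0,0.56],0.06]
    - [[0,0,0],[0,0,0.7],0.06]

```text
time: 25.0
tool_pos: [0.5835, 0.1954, 0.2483]
tool_rot: [3.142, 0.001, 0.266]
contact_force: [-0.4, -0.8, 0.0]
opening: 0.0598
grip_force: 0.0
```

Request:
arm_command:
  moves:
    - [[0,0,0],[0,0,0.1],0.06]
    - [[0,0,0],[0,0,0.17],0.06]
    - [[0,0,0],[0,0,0.17],0.06]
    - [[0,0,0],[0,0,0.17],0.06]
    - [[0,0,0],[0,0,0.17],0.06]

```text
time: 25.5
tool_pos: [0.5838, 0.1953, 0.2489]
tool_rot: [3.141, 0.0, 0.103]
contact_force: [0.2, 0.1, 0.3]
opening: 0.0598
grip_force: 0.0
```

Run:
```python
from h import *
st(); im,m=snap('wrist','w8.png'); np.save('w8.npy',im); np.save('w8m.npy',m)
print(proj(m,[.672,.211,.1],True),proj(m,[.672,.211,.026],True))
g=cv2.cvtColor(im,cv2.COLOR_RGB2GRAY)
k=(g<95).astype(np.uint8); k[215:]=0
n,l,s,c=cv2.connectedComponentsWithStats(k)
for i in range(1,n):
    if s[i,4]>60: print(s[i],c[i])
u,v=proj(m,[.672,.211,.06],True).astype(int)
w=g[max(v-60,0):v+60:3,u-70:u+70:3]; print(u,v); print('\n'.join(''.join('#' if x<60 else '+' if x<110 else '.' if x<190 else ' ' for x in r) for r in w))
```

```text
t 25.5 p [0.5838 0.1953 0.2489] r [3.1414e+00 4.0000e-04 1.0270e-01] F [0.2 0.1 0.3] op 0.0598 g 0.0 q [ 0.2   0.5   1.22 -0.    1.43  1.67]
[270.11493107  97.86162371] [271.50302638 102.60421546]
[ 481    0   79   79 2374] [507.14700927  40.75400168]
[514   0  46  62 162] [526.01234568  34.2345679 ]
[422   2  12  48  96] [426.61458333  29.69791667]
[  92   33   52   61 1894] [113.64255544  61.26029567]
[ 120   36   54   65 1241] [154.6817083   72.20064464]
[   0   40   71  174 9867] [ 33.97729806 122.93523867]
[241  94  29  18 175] [249.08       103.21714286]
[259  97  39  22 338] [284.97928994 107.91420118]
[ 385  146   34   69 1382] [398.24602026 179.69898698]
[510 157  12  58 251] [515.77689243 185.24302789]
[422 181  16  20 101] [427.36633663 188.13861386]
[457 183  44  22 582] [477.87972509 194.61168385]
270 100
                                               
                                               
                                               
                                               
                                               
                              
[... 949 characters left out ...]
++++++++++++++              
                            +###.              
                                               
                                    ...... .. .
                                    ...........
                                   ............
                  ..   .        ...............
                  .............................
                 ..............................
                 ..............................
                 ..............................
                  .............................
                  .............................
                  .............................
                 ..............................
```

Run:
```python
from h import *
im=np.load('w8.npy'); m=np.load('w8m.npy',allow_pickle=True).item(); g=cv2.cvtColor(im,cv2.COLOR_RGB2GRAY)
w=g[88:124,234:304]; print('\n'.join(''.join('%X'%(x//16) if x<200 else ' ' for x in r) for r in w))
k=np.zeros_like(g);k[88:124,234:304]=(w<170)
c=max(cv2.findContours(k,0,1)[0],key=cv2.contourArea)[:,0]
for z in (.026,.013): print(cv2.minAreaRect(np.array([onz(m,*p,z,True)[:2] for p in c],np.float32)))
k=np.zeros_like(g);k[88:124,234:304]=(w<50)
```

```text
B44444556ABA                                                   
       B566666665554B             BBC                                 
        444555666664                    CBBAB                         
        443122222343                         B34266AA                 
       8563122122243                          3221111013346569B       
       6553123267653                         8233222222235555447      
       5652123267554                         723333222223666655469    
       6651123265554                         62333321111123444546     
       5651123266545                         52333333222222224457     
       4641133266547                         52333333333333336667     
       4641122475548                         42333333333233246557     
       564122267554A                         42333333332332246578     
      C464023267555A                         42333333332332247578     
      95631232665555554445679BC             C33333333333332257568     
      A56312337655444444444444333345679AC   933333333333333256569     
      A66312327644445555568888776676665443
[... 538 characters left out ...]
                           886532001002245556666655C      
                                                 A666320010124B       
                                                           867B       
                                                                      
                                                                      
                                                                      
                                                                      
((0.6678100228309631, 0.21330544352531433), (0.024865582585334778, 0.06712335348129272), 0.1334226131439209)
((0.6684291362762451, 0.21369004249572754), (0.025715297088027, 0.06941721588373184), 0.13356049358844757)
```

Run:
```python
from h import *
m=np.load('w8m.npy',allow_pickle=True).item()
for p in [(265.7,101.3),(252.7,101),(278.9,102),(266,95),(266,108)]: print(p,onz(m,*p,.104,True))
X=onz(m,265.7,101.3,.104,True)
go(X[0],X[1]-.0008,.13,.005)
```

```text
(265.7, 101.3) [0.66812064 0.21458567 0.104     ]
(252.7, 101) [0.66731274 0.2265149  0.104     ]
(278.9, 102) [0.66867367 0.20247779 0.104     ]
(266, 95) [0.67401003 0.21491041 0.104     ]
(266, 108) [0.66192716 0.21367951 0.104     ]
t 25.55 p [0.5838 0.1953 0.249 ] r [3.1415e+00 3.0000e-04 1.0250e-01] F [ 0.  -0.1 -0.2] op 0.0599 g 0.0 q [ 0.2   0.5   1.22 -0.    1.43  1.67]
shift [ 0.0858 -0.0097  0.119 ] turn [0.0001 0.0003 0.0975]
```

Request:
arm_command:
  moves:
    - [[0.04,-0.005,0.02],[0,0,0.08],0.06]
    - [[0.086,-0.0097,0.05],[0,0,0.08],0.06]
    - [[0.086,-0.0097,0.09],[0,0,0.083],0.06]
    - [[0.086,-0.0097,0.119],[0,0,0.083],0.06]
    - [[0.086,-0.0097,0.119],[0,0,0.083],0.06]

```text
time: 26.05
tool_pos: [0.6657, 0.213, 0.1241]
tool_rot: [3.14, 0.011, 0.019]
contact_force: [-1.1, 0.3, -1.0]
opening: 0.0603
grip_force: 0.0
```

Run:
```python
from h import *
go(.6681,.2138,.047,.02)
im,m=snap('wrist','w9.png'); g=cv2.cvtColor(im,cv2.COLOR_RGB2GRAY)
w=g[190:320:4,180:380:3]; print('\n'.join(''.join('%X'%(x//16) if x<208 else ' ' for x in r) for r in w))
```

```text
t 26.05 p [0.6657 0.213  0.1241] r [3.1395 0.0106 0.0188] F [-1.1  0.3 -1. ] op 0.0603 g 0.0 q [ 0.2   0.75  1.1  -0.    1.3   1.75]
shift [ 0.0033 -0.0009  0.0771] turn [ 0.002   0.0106 -0.0012]
            999999A433222222222222222222333333988888988998888888999
            999A9AA433233222222222222323333233999889989998898999999
            999AAAA433233222222222222223333233999999899989889999999
            99AAAAA423233322222222222233333242999999998989988889999
            9AAAAA9321113311111111111123422343999999889888899988988
            9AAAAA9332223322222211111133322337989998888899988899999
            8AAA999778862355634434322333333347999988888889899988888
            8AAA999988 833299999997  833 A88898898C      8999999998
              A9C       A332222222145242 888898899C                
                         566666666676765  99998899C                
                         56666666667666   89999998                 
         C66             46666666666666    8999998    34B          
     334556754           76666666666664    C8999998 114444433      
 5444444566554      
[... 639 characters left out ...]
44444333333333323333
2333334443333332233333233332322233333333344444554444333333333222222
2222333333332223222322323323322323333333344445444444333332222222222
444444232110                                  999999990100114434344
44444422211                                   899888897100114333441
44444432110                                    99999899000113443340
4444444210                                    889999999800123334440
4444444210                                     99899899901134343340
2444444111                                     88889998961143333430
1444443324457AC                                88776553333332222333
1111111000111122222222333333333333333333334444444433222100000000000
```

Request:
arm_command:
  moves:
    - [[0,0,0],[0,0,0],0.06]
    - [[0,0,0.02],[0,0,0],0.06]
    - [[0,0,0.045],[0,0,0],0.06]
    - [[0,0,0.07],[0,0,0],0.06]
    - [[0,0,0.081],[0,0,0],0.06]

```text
time: 26.6
tool_pos: [0.6686, 0.2137, 0.0498]
tool_rot: [-3.141, -0.001, 0.019]
contact_force: [-0.3, -0.3, 0.0]
opening: 0.0597
grip_force: 0.0
```

Request:
arm_command:
  moves:
    - [[0,0,0],[0,0,0],0.06]
    - [[0,0,0],[0,0,0],0.05]
    - [[0,0,0],[0,0,0],0.04]
    - [[0,0,0],[0,0,0],0.034]
    - [[0,0,0],[0,0,0],0.029]
  squeeze: 20

```text
time: 27.1
tool_pos: [0.669, 0.2138, 0.0503]
tool_rot: [-3.141, -0.002, 0.018]
contact_force: [-0.4, 0.4, 4.8]
opening: 0.0329
grip_force: 7.7
```

Request:
arm_command:
  moves:
    - [[0,0,0],[0,0,0],0.029]
    - [[0,0,0],[0,0,0],0.029]
    - [[0,0,0],[0,0,0],0.029]
    - [[0,0,0],[0,0,0],0.029]
    - [[0,0,0],[0,0,0],0.029]

```text
time: 27.6
tool_pos: [0.6692, 0.2137, 0.0503]
tool_rot: [-3.141, -0.002, 0.018]
contact_force: [-0.7, -0.3, 6.5]
opening: 0.0292
grip_force: 8.9
```

Run:
```python
from h import *
st()
```

```text
t 27.6 p [0.6692 0.2137 0.0503] r [-3.1414e+00 -2.1000e-03  1.8300e-02] F [-0.7 -0.3  6.5] op 0.0292 g 8.9 q [ 0.2   0.82  1.17 -0.    1.14  1.75]
```

Request:
arm_command:
  moves:
    - [[0,0,-0.01],[0,0,0],0.029]
    - [[0,0,-0.025],[0,0,0],0.029]
    - [[0,0,-0.05],[0,0,0],0.029]
    - [[0,0,-0.075],[0,0,0],0.029]
    - [[0,0,-0.1],[0,0,0],0.029]

```text
time: 28.1
tool_pos: [0.6684, 0.2137, 0.1512]
tool_rot: [-3.142, -0.0, 0.018]
contact_force: [0.1, 0.8, -0.1]
opening: 0.0289
grip_force: 5.3
```

Request:
arm_command:
  moves:
    - [[0,0,-0.02],[0,0,0],0.029]
    - [[0,0,-0.04],[0,0,0],0.029]
    - [[0,0,-0.05],[0,0,0],0.029]
    - [[0,0,-0.05],[0,0,0],0.029]
    - [[0,0,-0.05],[0,0,0],0.029]

```text
time: 28.6
tool_pos: [0.6681, 0.2136, 0.1986]
tool_rot: [3.141, 0.001, 0.018]
contact_force: [-0.1, 0.1, -1.2]
opening: 0.0289
grip_force: 5.3
```

Run:
```python
from h import *
go(.46,-.235,.20,.1)
im,m=snap('wrist','w10.png'); g=cv2.cvtColor(im,cv2.COLOR_RGB2GRAY)
w=g[190:330:4,180:380:3]; print('\n'.join(''.join('%X'%(x//16) if x<208 else ' ' for x in r) for r in w))
S,mS=snap('scene'); S2,m2=snap('side')
np.save('s10.npy',S);np.save('d10.npy',S2)
for mm in (mS,m2): print([proj(mm,[.669,.2137,z]).round(1) for z in (.15,.25)])
```

```text
t 28.6 p [0.6681 0.2136 0.1986] r [3.1414e+00 1.0000e-03 1.8300e-02] F [-0.1  0.1 -1.2] op 0.0289 g 5.3 q [ 0.2   0.7   0.99 -0.    1.45  1.75]
shift [-0.2163  0.4447 -0.0011] turn [ 0.0002  0.001  -0.0817]
 88                 9A211110111112122223334A99999989899889999998999
                    99222222211111111122233999999989988989988899999
                    89999AAA     B76677855699A9999  98899898       
                                           98999998                
                                           A9999899                
                                            899999B                
                                             99999C                
                        20              42   999998                
                        11              54   899998                
                        21              44   B99999                
                        21              44    99999                
00000001234554      63  21              34  54899998611110000000000
00000011234554 C3444440231              343366655578221110000000000
000000122
[... 880 characters left out ...]
11111053204444110255555555555555555555522244441325011111111111
1111111111054304444110766666666666666666666512244441335011111111111
1111111111000003444110C66666666666666666666412244341110011111111111
1111111111100003444110 66666666666666666666302244331110011111111111
1111111111100001444117 666666666666666666667B2243431122233333333323
333333332322221134411  666666666666666666669 1233322233233332333333
0001000000011222222222333333333333333333333333332222211100000000000
0111000000000000000000000000000000000001111111111111110000000000000
1110000000000000000000000000000000000000111111111111110100000000000
[array([366.1, 159.9]), array([372. , 122.8])]
[array([260.2, 144.1]), array([259.2, 111. ])]
```

Request:
arm_command:
  moves:
    - [[-0.022,0.044,0],[0,0,0],0.029]
    - [[-0.044,0.089,0],[0,0,0],0.029]
    - [[-0.065,0.133,0],[0,0,0],0.029]
    - [[-0.087,0.178,0],[0,0,0],0.029]
    - [[-0.108,0.222,0],[0,0,0],0.029]

```text
time: 29.25
tool_pos: [0.563, -0.0117, 0.1985]
tool_rot: [-3.142, 0.001, 0.019]
contact_force: [0.8, -1.0, -0.2]
opening: 0.0287
grip_force: 5.3
```

Request:
arm_command:
  moves:
    - [[-0.022,0.044,0],[0,0,0],0.029]
    - [[-0.044,0.089,0],[0,0,0],0.029]
    - [[-0.065,0.133,0],[0,0,-0.04],0.029]
    - [[-0.087,0.178,0],[0,0,-0.08],0.029]
    - [[-0.108,0.222,0],[0,0,-0.08],0.029]

```text
time: 29.75
tool_pos: [0.4592, -0.2357, 0.1987]
tool_rot: [-3.141, 0.001, 0.099]
contact_force: [0.4, -0.2, -0.7]
opening: 0.0291
grip_force: 5.3
```

Request:
arm_command:
  moves:
    - [[0,0,0],[0,0,0],0.029]
    - [[0,0,0],[0,0,0],0.029]
    - [[0,0,0],[0,0,0],0.029]
    - [[0,0,0],[0,0,0],0.029]
    - [[0,0,0],[0,0,0],0.029]

```text
time: 30.25
tool_pos: [0.4612, -0.233, 0.1991]
tool_rot: [-3.141, 0.0, 0.101]
contact_force: [-0.5, 0.5, -0.9]
opening: 0.0287
grip_force: 5.3
```

```bash
cat >> h.py <<'E'
def lumps(file=None):
    s=st(); im,m=snap('wrist',file); H,Sa,V=cv2.split(cv2.cvtColor(im,cv2.COLOR_RGB2HSV))
    # board: largest orange region; lumps: light blobs inside its hull
    b=((H<22)&(Sa>120)&(V>60)).astype(np.uint8); b[225:]=0
    hull=cv2.convexHull(max(cv2.findContours(b,0,1)[0],key=cv2.contourArea))
    k=np.zeros_like(b); cv2.fillPoly(k,[hull],1); w=((Sa<90)&(V>60)&(k>0)).astype(np.uint8)
    n,l,q,c=cv2.connectedComponentsWithStats(w); out=[]
    print('board',[onz(m,*p,.005,True)[:2].round(3).tolist() for p in cv2.approxPolyDP(hull,6,True)[:,0]])
    for i in range(1,n):
        if q[i,4]<40: continue
        # brightest part = top face
        v=V[l==i]; t,_=cv2.threshold(v.reshape(-1,1),0,255,cv2.THRESH_OTSU)
        top=((l==i)&(V>t)).astype(np.uint8) if v.std()>12 else (l==i).astype(np.uint8)
        cc=max(cv2.findContours(top,0,1)[0],key=cv2.contourArea)
        r=cv2.minAreaRect(np.array([onz(m,*p,.02,True)[:2] for p in cc[:,0]],np.float32))
        print('lump px',c[i].round(1),'area',q[i,4],'top',int(top.sum()),'ctr',np.round(r[0],4),'size',np.round(r[1],4),'deg',round(r[2],1))
E
python3 - <<'E'
from h import *
lumps('w11.png')
s=robot.observe(); m=robot.camera_model('wrist'); R=Ro.from_euler('xyz',s['tool_rot']).as_matrix()
for d in [(0,.0145,.046),(0,-.0145,.046),(0,0.0175,.046)]: print(proj(m,s['tool_pos']+R@np.array(d),True))
E
```

```text
t 30.25 p [ 0.4612 -0.233   0.1991] r [-3.1415e+00  1.0000e-04  1.0050e-01] F [-0.5  0.5 -0.9] op 0.0287 g 5.3 q [-0.62  0.35  1.59  0.    1.2   0.85]
board [[0.602, -0.18], [0.606, -0.376], [0.459, -0.38], [0.455, -0.182]]
lump px [269.3  82.4] area 295 top 283 ctr [ 0.5677 -0.2138] size [0.0171 0.0176] deg 82.1
lump px [330.  90.] area 289 top 280 ctr [ 0.5672 -0.277 ] size [0.0176 0.0176] deg 30.3
lump px [262.3 153.7] area 275 top 243 ctr [ 0.4934 -0.2144] size [0.0162 0.0164] deg 50.7
[299.19477645 224.68812824]
[255.17377112 224.69023169]
[303.73039778 224.67380088]
```

Run:
```python
from h import *
go(.5677,-.2145,.10,-.138)
```

```text
t 30.3 p [ 0.4611 -0.2331  0.1992] r [-3.1416  0.      0.1003] F [ 0.   0.2 -0.8] op 0.0291 g 5.3 q [-0.62  0.35  1.59 -0.    1.2   0.85]
shift [ 0.1079 -0.0079  0.0992] turn [-0.      0.      0.2383]
```

Request:
arm_command:
  moves:
    - [[0.03,-0.002,0.02],[0,0,0.12],0.029]
    - [[0.07,-0.005,0.045],[0,0,0.238],0.029]
    - [[0.108,-0.008,0.075],[0,0,0.238],0.029]
    - [[0.108,-0.008,0.099],[0,0,0.238],0.029]
    - [[0.108,-0.008,0.099],[0,0,0.238],0.029]

```text
time: 30.8
tool_pos: [0.5659, -0.2133, 0.096]
tool_rot: [-3.139, 0.008, -0.137]
contact_force: [-1.0, 0.7, -1.3]
opening: 0.0291
grip_force: 5.3
```

Request:
arm_command:
  moves:
    - [[0,0,0],[0,0,0],0.029]
    - [[0,0,0],[0,0,0],0.029]
    - [[0,0,0],[0,0,0],0.029]
    - [[0,0,0],[0,0,0],0.029]
    - [[0,0,0],[0,0,0],0.029]

```text
time: 31.3
tool_pos: [0.5674, -0.216, 0.1011]
tool_rot: [3.141, -0.001, -0.14]
contact_force: [0.1, 0.5, -0.3]
opening: 0.0289
grip_force: 5.3
```

Run:
```python
from h import *
go(.5677,-.2145,.0535,-.138)
im,m=snap('wrist','w12.png'); g=cv2.cvtColor(im,cv2.COLOR_RGB2GRAY)
w=g[160:260:3,220:340:2]; print('\n'.join(''.join('%X'%(x//16) for x in r) for r in w))
```

```text
t 31.3 p [ 0.5674 -0.216   0.1011] r [ 3.141e+00 -1.300e-03 -1.401e-01] F [ 0.1  0.5 -0.3] op 0.0289 g 5.3 q [-0.49  0.61  1.45 -0.    1.08  1.22]
shift [ 0.     -0.0015  0.0476] turn [ 0.0006 -0.0013 -0.0021]
899899999A99999999999999864322233333334444444444444444444444
999988999A99AAA764322233333333333344444444444444444444444444
8899A9776555544444333333333434344444444444444444444444443333
899344555665554444434333343344443433444444444444444433333333
999445556655554444434444433434443444444444334344443443333333
989455566655544444333333444443333333333333344343444433333333
999555565655444444443333333333333333333333334343434444444333
999855666555444333333333333333333333333333344444444444333333
999955565554443333333333333333333333333343434333334333333333
999945555544443333333333333333333333333333344444433333333333
999965555544433333333333333333333333333333333333333333333333
999995555444333333333333333333333333333333333333333333333334
999995555443333333333355555555555333333333333344333333333334
999995555444433333333366677778888333333333333333333333333333
8899985544433333333335AAAAAAAAAAA333
[... 483 characters left out ...]
33333489933288888877778873333
EEEEEFFF8888888723333333334333333433888833287777777777753333
FEEEFFFFE888788633333333434433333388888833387777777777657851
8EEEFFFD7344478523533333333333333388888823377644445677777821
3FC733444444300233443333333333333877777733311144444444456810
244444444444100233653444433333333277777823311134444444444411
244444444444000233333333333333333288888823321114444444444400
144444444442000333333333333333333888888823331114444444444402
344444444440000333333333334434439999888823331112444444444422
344444444430001333344444444444443343739823331111444444444322
334444444400001333344444444444444444444423331111244444444222
334444444400002333444444444444444444444433331111144444444232
```

Request:
arm_command:
  moves:
    - [[0,-0.001,0.012],[0,0,0],0.029]
    - [[0,-0.001,0.024],[0,0,0],0.029]
    - [[0,-0.001,0.036],[0,0,0],0.029]
    - [[0,-0.001,0.044],[0,0,0],0.029]
    - [[0,-0.001,0.0475],[0,0,0],0.029]

```text
time: 31.85
tool_pos: [0.5669, -0.2144, 0.0512]
tool_rot: [-3.141, 0.002, -0.14]
contact_force: [-0.3, 1.2, 8.3]
opening: 0.0291
grip_force: 5.9
```

Request:
arm_command:
  moves:
    - [[0,0,0],[0,0,0],0.027]
    - [[0,0,0],[0,0,0],0.024]
    - [[0,0,0],[0,0,0],0.02]
    - [[0,0,0],[0,0,0],0.018]
    - [[0,0,0],[0,0,0],0.018]
  squeeze: 18

```text
time: 32.35
tool_pos: [0.5675, -0.2147, 0.0529]
tool_rot: [3.141, -0.0, -0.14]
contact_force: [-0.0, 0.9, -1.5]
opening: 0.0238
grip_force: 18.0
```

Run:
```python
from h import *
st()
im,m=snap('wrist','w13.png'); g=cv2.cvtColor(im,cv2.COLOR_RGB2GRAY)
w=g[190:270:3,220:340:2]; print('\n'.join(''.join('%X'%(x//16) for x in r) for r in w))
```

```text
t 32.35 p [ 0.5675 -0.2147  0.0529] r [ 3.1414e+00 -3.0000e-04 -1.3960e-01] F [-0.   0.9 -1.5] op 0.0238 g 18.0 q [-0.49  0.67  1.5  -0.    0.98  1.22]
444555555444444444433333333333333333333333333333333333333333
445555555444433333333333333333333333333333433333344444344333
445555544443333333333333333333333333333334344343343433333333
445555444443333333333333333333333333333333333333333333333333
444554444333333333333333333333333333333333333333444333333333
344444444333333333333333333333333333333333333333333333333333
545444444333333333333333333333333333333333333333333333333333
944444443333333333333333334333333333333333333333333333333333
844444443333333333333345555555555555333333333333333333333333
854444444443333333333356666666666666433333333333333333333333
88444433333333333333338AAAAAAAAAAAAA533333333333333333333333
99344433333333333333328AAAAAAAAAAAAA433333333333333333333333
89544333333333333333328AAAAAAAAAAAAA433333333333333333333333
88833333333333333333328AAAAAAAAAAAAA433333333333333333333333
22212333333333333333328AAAAAAAAAAAAA433333333333333333111111
22111433334444433233338AAAAAAAAAAAAA333333344444333333111111
22111444444444410033328AAAAAAAAAAAA9323331134444444443111111
11110444444444400033328AAAAAAAAAAAA9323331104444444443111111
111004444444442000333334444444444444323331114444444443111111
112213444444441002333333333333333333323330112444444442221111
103323444444440003333333333333333333323332111444444443232111
123322444444430003333333333433333338822333111444444442233101
144222444444410013333333333333333328832333111244444432234101
044332444444400023333444444333443388853333111144444433334211
054311111111111111111111111111111111111111122222222222224501
053212111111111111111111111111111111111111112222222222224501
254222222222222222222222222222222222222222222222222222224501
```

Request:
arm_command:
  moves:
    - [[0,0,-0.02],[0,0,0],0.018]
    - [[0,0,-0.05],[0,0,0],0.018]
    - [[0,0,-0.08],[0,0,0],0.018]
    - [[0,0,-0.11],[0,0,0],0.018]
    - [[0,0,-0.13],[0,0,0],0.018]

```text
time: 32.9
tool_pos: [0.568, -0.2149, 0.1853]
tool_rot: [3.14, -0.003, -0.14]
contact_force: [0.0, -0.2, 0.3]
opening: 0.0236
grip_force: 18.0
```

Run:
```python
from h import *
go(.5756,-.0294,.18,.10)
im,m=snap('wrist','w14.png'); g=cv2.cvtColor(im,cv2.COLOR_RGB2GRAY)
w=g[190:260:3,220:340:2]; print('\n'.join(''.join('%X'%(x//16) for x in r) for r in w))
```

```text
t 32.9 p [ 0.568  -0.2149  0.1853] r [ 3.1405e+00 -2.9000e-03 -1.3970e-01] F [ 0.  -0.2  0.3] op 0.0236 g 18.0 q [-0.49  0.52  1.35 -0.    1.26  1.22]
shift [-0.0183 -0.1848  0.005 ] turn [ 0.0014 -0.0027 -0.2397]
FFEEEF9A99994433333333333333333333333333333344444444433329AA
FFEEEED99999644443332333332333333333333334333333333333333333
FEEEEED99999833323377777777843333333333333777777788888344444
FEEEEEEFFD9EF87777777777777843333333333438888888888888333368
EEEEEEEEFFFFFB7887788888883333333344388888888888777777777777
EEEEEEEEFFFFFD8888777888933334333443888887777777777777777777
EEEEEEEEFFFFFF7888888888944333333333388888888777777777777888
EEEEEEEFFFFFFF7888888888844444434333277777777788788888888888
EEEEEEEFFFFFFFA888888865555555555555888888888888888888888888
EEEEEEFEFFFFFFE888888856666666666666788888888888888888888888
EEEEEEEFFFFFFFF67788328AAAAAAAAAAAAA533988888888888888888888
EEEEEFFFFFFFFFF98887228AAAAAAAAAAAAA432888888888888888888888
EEEEFFFFFFFFFFFD8894328AAAAAAAAAAAAA433888888888888888888888
EEEEFFFFFFFFFFFF8993338AAAAAAAAAAAAA433598888888888888889988
44338FFEFFFFFFFF8982328AAAAAAAAAAAAA433288888888888888111111
44321FFFFFC53448B863338AAAAAAAAAAAAA333337744444678887111111
43321D63344444410053328AAAAAAAAAAAA9333341134444444456111111
33221444444444400033328AAA9AAAAAAAA9333331114444444443111111
322114444444443000333334545445455555333331114444444443111111
222313444444441002333344443444458555423331112444444442231111
2133234444444400023333444444345AAAA7523332111444444443333111
234332444444430003333344444445AAAAAAA23333111444444443334111
14433244444440001332333443435AAAAAAAA33333111244444443334211
14433244444440002333334443438AAAAAAAB33333211144444433334311
```

Request:
arm_command:
  moves:
    - [[-0.004,-0.04,0],[0,0,-0.08],0.018]
    - [[-0.008,-0.085,0],[0,0,-0.16],0.018]
    - [[-0.013,-0.13,0],[0,0,-0.24],0.018]
    - [[-0.018,-0.17,0],[0,0,-0.24],0.018]
    - [[-0.0183,-0.185,0],[0,0,-0.24],0.018]

```text
time: 33.45
tool_pos: [0.5744, -0.0253, 0.1821]
tool_rot: [-3.14, 0.001, 0.103]
contact_force: [-0.2, -0.3, -0.9]
opening: 0.024
grip_force: 18.0
```

Request:
arm_command:
  moves:
    - [[0,0,0],[0,0,0],0.018]
    - [[0,0,0],[0,0,0],0.018]
    - [[0,0,0],[0,0,0],0.018]
    - [[0,0,0],[0,0,0],0.018]
    - [[0,0,0],[0,0,0],0.018]

```text
time: 33.95
tool_pos: [0.5751, -0.03, 0.1826]
tool_rot: [3.141, 0.0, 0.099]
contact_force: [-0.1, -0.4, -0.2]
opening: 0.0235
grip_force: 18.0
```

Run:
```python
from h import *
go(.5756,-.0294,.122,.10)
```

```text
t 33.95 p [ 0.5751 -0.03    0.1826] r [3.1414e+00 1.0000e-04 9.8700e-02] F [-0.1 -0.4 -0.2] op 0.0235 g 18.0 q [-0.19  0.47  1.45 -0.    1.22  1.29]
shift [ 0.0006 -0.0005  0.0606] turn [ 0.0002  0.0001 -0.0013]
```

Request:
arm_command:
  moves:
    - [[0,0,0.018],[0,0,0],0.018]
    - [[0,0,0.036],[0,0,0],0.018]
    - [[0,0,0.05],[0,0,0],0.018]
    - [[0,0,0.057],[0,0,0],0.018]
    - [[0,0,0.061],[0,0,0],0.018]

```text
time: 34.45
tool_pos: [0.575, -0.0292, 0.1212]
tool_rot: [-3.141, 0.001, 0.1]
contact_force: [0.1, 0.7, -0.9]
opening: 0.0238
grip_force: 18.0
```

Request:
arm_command:
  moves:
    - [[0,0,0],[0,0,0],0.018]
    - [[0,0,0],[0,0,0],0.025]
    - [[0,0,0],[0,0,0],0.029]
    - [[0,0,0],[0,0,0],0.029]
    - [[0,0,0],[0,0,0],0.029]

```text
time: 34.95
tool_pos: [0.5752, -0.0289, 0.1221]
tool_rot: [3.141, -0.001, 0.1]
contact_force: [-0.1, 0.3, 0.2]
opening: 0.0291
grip_force: 5.3
```

Request:
arm_command:
  moves:
    - [[0,0,-0.01],[0,0,0],0.029]
    - [[0,0,-0.025],[0,0,0],0.029]
    - [[0,0,-0.045],[0,0,0],0.029]
    - [[0,0,-0.065],[0,0,0],0.029]
    - [[0,0,-0.07],[0,0,0],0.029]

```text
time: 35.45
tool_pos: [0.5764, -0.0291, 0.1948]
tool_rot: [3.14, -0.005, 0.1]
contact_force: [0.3, -0.2, -0.0]
opening: 0.0289
grip_force: 5.3
```

Run:
```python
from h import *
go(.567,-.277,.19,.529)
im,m=snap('wrist','w15.png'); g=cv2.cvtColor(im,cv2.COLOR_RGB2GRAY)
print(proj(m,[.5756,-.0294,.087],True))
w=g[190:270:3,220:340:2]; print('\n'.join(''.join('%X'%(x//16) for x in r) for r in w))
```

```text
t 35.45 p [ 0.5764 -0.0291  0.1948] r [ 3.1401 -0.0049  0.1004] F [ 0.3 -0.2 -0. ] op 0.0289 g 5.3 q [-0.18  0.46  1.43 -0.    1.25  1.29]
shift [-0.0342  0.2457  0.005 ] turn [ 0.0025 -0.0045 -0.4286]
[277.26042373 203.49064553]
889999999888888888888888666666666788888888888888888888888888
888899998888888888888888555555555588888888888888888888888888
8899999988888888888888889AAAAAAAAA68888888888888888888888888
8888988888888888888888889AAAAAAAAA78888888888888888888888888
8888988888888888888888889AAAAAAAAA68888888888888888888888888
8899888888888888888888889AAAAAAAAA78888888888888888888888888
8999988888888888888888889AAAAAAAAA78888888888888888888888888
8888888888888888888888889AAAAAAAAA68888888888888888888888888
999988888888888888888888888888888888888888888888888888888888
888888888888888888888888888888888888788888888888888888888888
888888888888888833577777777777777777776633366666666665555555
666555444444444433344444444444444444444433355555555566666666
888888899888FFAA237AFF8888888889888888883338AFFFF99ABBBBBBCC
EEEEFFFFFFFEFFFF22CFFFFFFFEFFFFFA98899993338FEEEEEEEEEEEEEFF
FEEEEFFFFFFFFFFB22CFFFFEFFFFFFEFC8998899333FEEEFEEEEEEEEEEB1
8FEEFFFD72343FFB239FFFFFFFFFFFFFF8998889333FFC4443BDFFEEEF41
4FC733444444300332CFFFFFFFFFFFFF898999993332225555544449CF11
344444444444100232CFFFEFFFFFFFF88989988933322245555454444411
244444444443000232DFFFFFFFFEFFF89989998923322225545444444411
244444444442000332FFFFFFFFEFFF898989898823342224545544444413
344444444440000332FFFFFFFFFFF9999999898923332223544544444433
344444444430000332FFFFFFFFFFA8899888898923342222444444444333
334444444400001332EFFFFFFFFE99998889998823332222354444444333
334444444400002332FFFFFFFFFB9AAA99A9999943342222255554444342
222111111111111111111111111111111111112222222223333332222222
222222112111111111111111111111111111122222222223333332222222
222222222222222222222222222222222222222222233333333333222222
```

Request:
arm_command:
  moves:
    - [[-0.023,0.041,0],[0,0,0],0.029]
    - [[-0.047,0.084,0],[0,0,0],0.029]
    - [[-0.07,0.126,0],[0,0,0],0.029]
    - [[-0.094,0.168,0],[0,0,0],0.029]
    - [[-0.1176,0.21,0],[0,0,0],0.029]

```text
time: 36.0
tool_pos: [0.4777, -0.2509, 0.191]
tool_rot: [-3.141, 0.001, 0.101]
contact_force: [1.0, 0.1, 0.2]
opening: 0.029
grip_force: 5.3
```

Request:
arm_command:
  moves:
    - [[0,0,0],[0,0,0],0.029]
    - [[0,0,0],[0,0,0],0.029]
    - [[0,0,0],[0,0,0],0.029]
    - [[0,0,0],[0,0,0],0.029]
    - [[0,0,0],[0,0,0],0.029]

```text
time: 36.5
tool_pos: [0.4796, -0.2484, 0.1916]
tool_rot: [-3.141, 0.0, 0.102]
contact_force: [1.1, 0.6, -0.7]
opening: 0.0292
grip_force: 5.3
```

Run:
```python
from h import *
lumps('w16.png'); go(.567,-.278,.10,.529)
```

```text
t 36.5 p [ 0.4796 -0.2484  0.1916] r [-3.1415e+00  1.0000e-04  1.0240e-01] F [ 1.1  0.6 -0.7] op 0.0292 g 5.3 q [-0.62  0.4   1.54 -0.    1.2   0.85]
board [[0.602, -0.18], [0.606, -0.376], [0.459, -0.379], [0.455, -0.182]]
lump px [314.3 105. ] area 291 top 263 ctr [ 0.5675 -0.2769] size [0.0164 0.0173] deg 32.8
lump px [245.7 170.5] area 280 top 264 ctr [ 0.4932 -0.2141] size [0.0161 0.017 ] deg 50.1
t 36.55 p [ 0.4796 -0.2486  0.1917] r [-3.1416  0.      0.1021] F [ 0.1 -0.3 -1.4] op 0.029 g 5.3 q [-0.62  0.4   1.54 -0.    1.2   0.85]
shift [0.084  0.0382 0.0917] turn [-0.      0.     -0.4269]
```

Request:
arm_command:
  moves:
    - [[0.025,0.01,0.02],[0,0,-0.12],0.029]
    - [[0.05,0.022,0.045],[0,0,-0.24],0.029]
    - [[0.084,0.038,0.07],[0,0,-0.36],0.029]
    - [[0.084,0.038,0.092],[0,0,-0.445],0.029]
    - [[0.084,0.038,0.092],[0,0,-0.445],0.029]

```text
time: 37.05
tool_pos: [0.5652, -0.2772, 0.0956]
tool_rot: [-3.135, 0.003, 0.547]
contact_force: [0.1, 0.5, -0.7]
opening: 0.0289
grip_force: 5.3
```

Request:
arm_command:
  moves:
    - [[0,0,0],[0,0,0],0.029]
    - [[0,0,0],[0,0,0],0.029]
    - [[0,0,0],[0,0,0],0.029]
    - [[0,0,0],[0,0,0],0.029]
    - [[0,0,0],[0,0,0],0.029]

```text
time: 37.55
tool_pos: [0.5666, -0.2792, 0.1006]
tool_rot: [3.14, -0.0, 0.545]
contact_force: [0.5, 0.2, -0.5]
opening: 0.0291
grip_force: 5.3
```

Run:
```python
from h import *
go(.5675,-.2777,.0535,.55)
im,m=snap('wrist','w17.png'); g=cv2.cvtColor(im,cv2.COLOR_RGB2GRAY)
w=g[175:255:3,220:340:2]; print('\n'.join(''.join('%X'%(x//16) for x in r) for r in w))
```

```text
t 37.55 p [ 0.5666 -0.2792  0.1006] r [ 3.1403e+00 -5.0000e-04  5.4490e-01] F [ 0.5  0.2 -0.5] op 0.0291 g 5.3 q [-0.58  0.65  1.38 -0.    1.12  0.45]
shift [ 0.0015 -0.0009  0.0471] turn [ 0.0013 -0.0005 -0.0051]
334444444588763857753333333333333333344444444545544799999899
333444444444443333333333333333333333343444444444444444999999
333344444444443333333333333333433333334444444444444444438988
334444444444433333333333333333334333333444444444444444444339
334444444444333333333333333333333344434344444444444444444443
334444444443333333333333333333333343444444444444444444444444
333444444443333333333334444444444433334444444444444444444444
444444444433333333333345555544444533333344444444444444444444
44444443333333333333338AAAAAAABABA33333333444444444444444444
44444444333333333333338AAAAAAAAAAA33333333334444444444444443
44444444443333333333338AAAAAAAAAAA33333333434334444444433334
44444444443333333333338AAAAAAAAAAA33333333334344344444434333
44444444333443333333337AAAAAAAAAA933333333333434444333344433
44444333333333433333335AAAAAAAAAA933333334433334443443333344
44444333333333333443335AAAAAAAAAA933333333334333333444333333
444443333333333333344333222222333333333333333333343334334333
444433433333333333333343433333333333333333333333333343334333
444444333333333333333333344433333333333333334333333333333333
444444443333333333333333333343433333333333333333333333333333
444444444433433333333333333333443433333333333343343333333321
244433344444433333333333333333333433333333333344444333333311
144444444444300233333333333333333333434433311144444444444301
144444444444100233333333333333333333333423311134444444444411
144444444444000233344333333333333333333333321114444444444400
044444444442000333344444443333333333333323331113444444444402
244444444440000333384344444333333333333323331112444444444422
244444444430000333333433343444443333333323331111444444444222
```

Centred. Descend and pinch.

Request:
arm_command:
  moves:
    - [[0.001,-0.0005,0.012],[0,0,0],0.029]
    - [[0.001,-0.0005,0.024],[0,0,0],0.029]
    - [[0.001,-0.0005,0.036],[0,0,0],0.029]
    - [[0.001,-0.0005,0.043],[0,0,0],0.029]
    - [[0.001,-0.0005,0.046],[0,0,0],0.029]

```text
time: 38.1
tool_pos: [0.5665, -0.2777, 0.052]
tool_rot: [-3.139, 0.001, 0.545]
contact_force: [0.1, 0.4, -1.0]
opening: 0.029
grip_force: 5.3
```

Request:
arm_command:
  moves:
    - [[0,0,0],[0,0,0],0.027]
    - [[0,0,0],[0,0,0],0.024]
    - [[0,0,0],[0,0,0],0.02]
    - [[0,0,0],[0,0,0],0.018]
    - [[0,0,0],[0,0,0],0.018]
  squeeze: 18

```text
time: 38.6
tool_pos: [0.5672, -0.2782, 0.0542]
tool_rot: [3.141, -0.0, 0.545]
contact_force: [-1.2, 0.6, 0.1]
opening: 0.0237
grip_force: 18.0
```

Request:
arm_command:
  moves:
    - [[0,0,-0.02],[0,0,0],0.018]
    - [[0,0,-0.05],[0,0,0],0.018]
    - [[0,0,-0.08],[0,0,0],0.018]
    - [[0,0,-0.11],[0,0,0],0.018]
    - [[0,0,-0.13],[0,0,0],0.018]

```text
time: 39.1
tool_pos: [0.5676, -0.2784, 0.1865]
tool_rot: [3.139, -0.001, 0.545]
contact_force: [0.5, -1.1, -0.6]
opening: 0.0243
grip_force: 18.0
```

Run:
```python
from h import *
go(.5801,-.0742,.183,.10)
im,m=snap('wrist','w18.png'); g=cv2.cvtColor(im,cv2.COLOR_RGB2GRAY)
w=g[202:260:4,220:340:2]; print('\n'.join(''.join('%X'%(x//16) for x in r) for r in w))
```

```text
t 39.1 p [ 0.5676 -0.2784  0.1865] r [ 3.1386e+00 -1.3000e-03  5.4540e-01] F [ 0.5 -1.1 -0.6] op 0.0243 g 18.0 q [-0.58  0.57  1.27 -0.    1.3   0.45]
shift [ 0.1166 -0.1681  0.0031] turn [ 0.0026 -0.002   0.4454]
888888444444343333333333344433333333333343333344444444444433
844455444444443433333333333344443333333444334333344444444443
555554444444444444333334444444444444333333444444433334443334
444444444444344344444355555555555555444443333444444443333433
44444444444444444444338AAAAAAAAAAAAA433444444433444444433333
55444444444444444443338AAAAAAAAAAAAA433334444434333333444433
44444444443444444443328AAAAAAAAAAAAA333333333888854433333343
44444444444444444443328AAAAAAAAAAAAA333388877777778853633343
22111444444444444433328AAAAAAAAAAAAA333288844466777777111111
22111444444444410033328AAAAAAAAAAAA9333371134444444445111111
111104444444443000333347888888888888623331114444444443111111
110104444444442001332344898888888888923331113444444442111111
103323444444440002333344479888888888923332111444444443333111
124222444444420003333333446998888888822333111344444432334111
043232444444400023332444333588899888862333111144444433234211
```

Request:
arm_command:
  moves:
    - [[0.025,-0.035,0],[0,0,0.12],0.018]
    - [[0.05,-0.072,0],[0,0,0.24],0.018]
    - [[0.077,-0.11,0],[0,0,0.36],0.018]
    - [[0.1,-0.145,0],[0,0,0.445],0.018]
    - [[0.1166,-0.168,0],[0,0,0.445],0.018]

```text
time: 39.65
tool_pos: [0.5791, -0.0711, 0.1831]
tool_rot: [-3.141, 0.001, 0.099]
contact_force: [0.7, 0.2, -1.3]
opening: 0.0236
grip_force: 18.0
```

Request:
arm_command:
  moves:
    - [[0,0,0],[0,0,0],0.018]
    - [[0,0,0],[0,0,0],0.018]
    - [[0,0,0],[0,0,0],0.018]
    - [[0,0,0],[0,0,0],0.018]
    - [[0,0,0],[0,0,0],0.018]

```text
time: 40.15
tool_pos: [0.5795, -0.0751, 0.1836]
tool_rot: [3.141, 0.0, 0.099]
contact_force: [0.6, 0.3, -0.9]
opening: 0.0239
grip_force: 18.0
```

Run:
```python
from h import *
go(.5801,-.0742,.1225,.10)
```

```text
t 40.15 p [ 0.5795 -0.0751  0.1836] r [3.1414e+00 2.0000e-04 9.8700e-02] F [ 0.6  0.3 -0.9] op 0.0239 g 18.0 q [-0.26  0.49  1.42 -0.    1.24  1.21]
shift [ 0.0007 -0.0008  0.061 ] turn [ 0.0002  0.0002 -0.0013]
```

Request:
arm_command:
  moves:
    - [[0,0,0.018],[0,0,0],0.018]
    - [[0,0,0.036],[0,0,0],0.018]
    - [[0,0,0.05],[0,0,0],0.018]
    - [[0,0,0.057],[0,0,0],0.018]
    - [[0,0,0.061],[0,0,0],0.018]

```text
time: 40.65
tool_pos: [0.5794, -0.0744, 0.1221]
tool_rot: [-3.141, 0.001, 0.1]
contact_force: [-1.0, 0.3, -0.8]
opening: 0.0237
grip_force: 18.0
```

Request:
arm_command:
  moves:
    - [[0,0,0],[0,0,0],0.018]
    - [[0,0,0],[0,0,0],0.025]
    - [[0,0,0],[0,0,0],0.029]
    - [[0,0,0],[0,0,0],0.029]
    - [[0,0,0],[0,0,0],0.029]

```text
time: 41.15
tool_pos: [0.5798, -0.074, 0.123]
tool_rot: [3.141, -0.001, 0.1]
contact_force: [0.2, -0.4, -0.8]
opening: 0.0291
grip_force: 5.3
```

Request:
arm_command:
  moves:
    - [[0,0,-0.01],[0,0,0],0.029]
    - [[0,0,-0.025],[0,0,0],0.029]
    - [[0,0,-0.045],[0,0,0],0.029]
    - [[0,0,-0.065],[0,0,0],0.029]
    - [[0,0,-0.07],[0,0,0],0.029]

```text
time: 41.65
tool_pos: [0.5809, -0.0742, 0.1958]
tool_rot: [3.14, -0.005, 0.1]
contact_force: [0.4, 0.6, -0.4]
opening: 0.0291
grip_force: 5.3
```

Run:
```python
from h import *
st()
im,m=snap('wrist','w19.png'); g=cv2.cvtColor(im,cv2.COLOR_RGB2GRAY)
print(proj(m,[.58,-.0745,.087],True),proj(m,[.5756,-.0294,.087],True))
w=g[180:250:4,190:340:2]; print('\n'.join(''.join('%X'%(x//16) for x in r) for r in w))
```

```text
t 41.65 p [ 0.5809 -0.0742  0.1958] r [ 3.1397 -0.0048  0.1004] F [ 0.4  0.6 -0.4] op 0.0291 g 5.3 q [-0.26  0.47  1.4  -0.    1.26  1.21]
[277.13519267 203.32656058] [223.97992533 203.20056005]
FFFFFF012121222223445555589998888888888889544445557988889999999969998998888
FFFFFFE00000312233445558988888888888888888888888888888888888989988889998899
FFFFFFFFFFFFF78899999999988888888888888888888888888888888888888788999889999
FFFFFFFFFFFFF45566667767988888888888888555555555588888888888889899999989999
FFFFFFFFFFFFDAAAAAAAAA96988888888888888AAAAAAAAAA78888888888888698999999899
FFFFFFFFFFFFFAAAAAAAAA959888888888888889AAAAAAAAA88888888888888698899888899
FFFFFFFFFFFFFAAAAAAAAA958888888888888889AAAAAAAAA88888888888888598FEFFFE99A
FFFFFFFFFFFFF9AAAAAAAA948888888888888889AAAAAAAAA88888888888889598FEEEEEFEF
FFFFFFFFFFFFFAAAAAAAAA98888888888888888788888888888888888888888598FEEEEEFFF
FFFFFFFFFFEEFF8898888888888888888888888888888888888888888888888499EEEEEEEFF
A8444444888866677766666544444443344444444444433333333333344444448AEEEEEEEFF
FFFFFFFFFFFF9888888888888888889237AAA888888888888888889333AAAA788AEEEEEEFEF
FFFFFFEEFEEEEEEEEEEFFFFFFFFFFFE22CFFFFFFFFFFF9989988889332FEEEEEEEEEEEEEEFF
000000112233443FEEEEFFFFFFFFFFB22CFFEFFFFFFF8988888888F333FEEEFFEEEEEEEEEB1
0000111223344448EEFFEA23444400432CFFFFFFEFF78888888988F333404555545BEFFFF31
000011223334443344444444444200232CFFEFFEFF888888888888F23422245555555544411
001111223333333254444444444000332FFFFFFFF889988888888CF23332235555555554511
000111223333444244444444441000332FFFEEFF78888899888888923342234555555554423
```

Request:
arm_command:
  moves:
    - [[-0.034,0.037,0],[0,0,0],0.029]
    - [[-0.068,0.074,0],[0,0,0],0.029]
    - [[-0.1,0.11,0],[0,0,0],0.029]
    - [[-0.135,0.147,0],[0,0,0],0.029]
    - [[-0.135,0.147,0],[0,0,0],0.029]

```text
time: 42.2
tool_pos: [0.4566, -0.2376, 0.192]
tool_rot: [3.141, 0.002, 0.094]
contact_force: [-0.3, 1.4, -1.6]
opening: 0.0292
grip_force: 5.3
```

Request:
arm_command:
  moves:
    - [[0,0,0],[0,0,0],0.029]
    - [[0,0,0],[0,0,0],0.029]
    - [[0,0,0],[0,0,0],0.029]
    - [[0,0,0],[0,0,0],0.029]
    - [[0,0,0],[0,0,0],0.029]

```text
time: 42.7
tool_pos: [0.4605, -0.2329, 0.1926]
tool_rot: [-3.142, 0.0, 0.102]
contact_force: [0.4, 0.0, -0.2]
opening: 0.0289
grip_force: 5.3
```

Run:
```python
from h import *
lumps('w20.png'); go(.4933,-.2149,.10,.88)
```

```text
t 42.7 p [ 0.4605 -0.2329  0.1926] r [-3.1415e+00  1.0000e-04  1.0190e-01] F [ 0.4  0.  -0.2] op 0.0289 g 5.3 q [-0.62  0.36  1.6   0.    1.18  0.85]
board [[0.601, -0.179], [0.606, -0.374], [0.46, -0.379], [0.456, -0.182]]
lump px [262.2 153.8] area 277 top 20 ctr [ 0.502  -0.2132] size [0.0041 0.0041] deg 5.5
t 42.75 p [ 0.4604 -0.2331  0.1926] r [-3.1416e+00  1.0000e-04  1.0170e-01] F [ 0.1  0.8 -0.7] op 0.0289 g 5.3 q [-0.62  0.36  1.6  -0.    1.18  0.85]
shift [ 0.0346 -0.0148  0.0926] turn [-0.000e+00  1.000e-04 -7.783e-01]
```

Request:
arm_command:
  moves:
    - [[0.01,-0.004,0.02],[0,0,-0.14],0.029]
    - [[0.02,-0.008,0.04],[0,0,-0.28],0.029]
    - [[0.03,-0.013,0.06],[0,0,-0.42],0.029]
    - [[0.0346,-0.0148,0.08],[0,0,-0.56],0.029]
    - [[0.0346,-0.0148,0.0926],[0,0,-0.7],0.029]

```text
time: 43.25
tool_pos: [0.4932, -0.2146, 0.0986]
tool_rot: [-3.14, 0.0, 0.807]
contact_force: [-0.2, -0.7, -0.2]
opening: 0.0292
grip_force: 5.3
```

Request:
arm_command:
  moves:
    - [[0,0,0],[0,0,-0.08],0.029]
    - [[0,0,0],[0,0,-0.08],0.029]
    - [[0,0,0],[0,0,-0.08],0.029]
    - [[0,0,0],[0,0,-0.08],0.029]
    - [[0,0,0],[0,0,-0.08],0.029]

```text
time: 43.75
tool_pos: [0.4932, -0.2157, 0.1005]
tool_rot: [3.141, -0.0, 0.879]
contact_force: [1.0, 0.8, -0.9]
opening: 0.0288
grip_force: 5.3
```

Run:
```python
from h import *
go(.4933,-.2149,.0545,.88)
im,m=snap('wrist','w21.png'); g=cv2.cvtColor(im,cv2.COLOR_RGB2GRAY)
w=g[175:255:3,220:340:2]; print('\n'.join(''.join('%X'%(x//16) for x in r) for r in w))
```

```text
t 43.75 p [ 0.4932 -0.2157  0.1005] r [ 3.1408e+00 -1.0000e-04  8.7930e-01] F [ 1.   0.8 -0.9] op 0.0288 g 5.3 q [-0.55  0.5   1.66 -0.    0.98  0.14]
shift [ 0.0007 -0.0004  0.046 ] turn [ 0.0008 -0.0001 -0.0007]
FFFFEEEEEEEFD58998888888988889999999899988888949444444444444
FFFFEEEEEEF8899888888888999877899999988998889344444443344334
AFBFFEEEFA79888885339393333332733449A98999444444444443334433
99999D9E79998888854444344444333333443A9344444444444444333343
99A9A9666786988893444444444443333334444444444444444444443333
999A66666554444333334444444444433333444444444444444444444333
999566666554444433334444444444433333344344444444444444444333
946666665544443333333335545555555533334444444444444444444333
56666665544444333343335AAAAAAAAAAA43333444444444444444444334
56666665544443433333335AAAAAAAAAAA43333344434444444444444434
56666655544333344333335AAAAAAAAAAA43333333444444444444444443
56666555444433334333334AAAAAAAAAAA44433333344444444444444444
95666555444433333343333AAAAAAAAAAA44443333334444444444444444
99755554444444333334333AAAAAAAAAAA44444434333344444444444444
99985544444444433333333AAAAAAAAAAA44444433433334444444444444
999995444444444433333333333334341334444433343333344444444444
889999644444444433333334333334433444444433344333334444444444
999999983444444433333333443333444434444433344443333444444444
999999999544444333344333334433343443344433344444443444444444
999999888993444333344433333433333344443433344444444344444431
598999875344433333344443333334333334444433333344444443444411
387534444444300233344444433333433333444433311144444444444411
244444444444100233344444443333344333344433311134444444444400
144444444444000233344444444433333433333433321114444444444401
144444444442000333344444444443333333333333331113444444444402
344444444440000333854444444444333333443323331112444444444422
344444444430001332897344444444433333343323331111444444444222
```

Request:
arm_command:
  moves:
    - [[0.0005,0,0.012],[0,0,0],0.029]
    - [[0.0005,0,0.024],[0,0,0],0.029]
    - [[0.0005,0,0.036],[0,0,0],0.029]
    - [[0.0005,0,0.043],[0,0,0],0.029]
    - [[0.0005,0,0.046],[0,0,0],0.029]

```text
time: 44.3
tool_pos: [0.4927, -0.2148, 0.0527]
tool_rot: [-3.139, 0.0, 0.88]
contact_force: [-0.3, -0.7, -0.6]
opening: 0.0292
grip_force: 5.3
```

Request:
arm_command:
  moves:
    - [[0,0,0],[0,0,0],0.027]
    - [[0,0,0],[0,0,0],0.024]
    - [[0,0,0],[0,0,0],0.02]
    - [[0,0,0],[0,0,0],0.018]
    - [[0,0,0],[0,0,0],0.018]
  squeeze: 18

```text
time: 44.8
tool_pos: [0.4934, -0.2153, 0.0544]
tool_rot: [3.141, -0.0, 0.88]
contact_force: [0.3, -0.6, 0.7]
opening: 0.0237
grip_force: 18.0
```

Request:
arm_command:
  moves:
    - [[0,0,-0.02],[0,0,0],0.018]
    - [[0,0,-0.05],[0,0,0],0.018]
    - [[0,0,-0.08],[0,0,0],0.018]
    - [[0,0,-0.11],[0,0,0],0.018]
    - [[0,0,-0.13],[0,0,0],0.018]

```text
time: 45.3
tool_pos: [0.4938, -0.2154, 0.1866]
tool_rot: [3.139, -0.0, 0.88]
contact_force: [-0.0, 0.2, -0.7]
opening: 0.024
grip_force: 18.0
```

Run:
```python
from h import *
go(.5711,.0154,.183,.10)
im,m=snap('wrist','w22.png'); g=cv2.cvtColor(im,cv2.COLOR_RGB2GRAY)
w=g[202:260:4,220:340:2]; print('\n'.join(''.join('%X'%(x//16) for x in r) for r in w))
```

```text
t 45.3 p [ 0.4938 -0.2154  0.1866] r [ 3.1386e+00 -3.0000e-04  8.8040e-01] F [-0.   0.2 -0.7] op 0.024 g 18.0 q [-0.55  0.4   1.55 -0.    1.19  0.14]
shift [ 0.2272 -0.0874  0.0034] turn [ 0.0027 -0.0015  0.7804]
999999999999744444444333343333344444444444433444444444444444
999999999998896444444443333433344344444444444444444444444444
A99999999999999944444445555555544544344444444444444444444444
999999998898889989444445555555545555444444444444444444444444
9999998999989998999A328AAAAAAAAAAAAA433444444444444444444444
99999999999999999998338AAAAAAAAAAAAA433444444444444444444444
99989998998889989994338AAAAAAAAAAAAA333344444444444444444444
99AA99999999999999A3328AAAAAAAAAAAA9333333444444444444444444
3322199999986335A963328AAAAAAAAAAAA9333344444444444444111111
32211753444444410043328AAAAAAAAAAAA9333341134444444444111111
2211144444444430003331FEDDDDDEE45555333331114444444443111111
2111044444444420023322FFFFFFFFFFE869A23331113444444442111111
113323444444440002332AFFFFFFFFFFFFE8923332111444444443332111
123322444444420003332FFFFFFFFFFFFFFFB23333111444444443333111
143222444444400023332BFFFFFFFFFFFFFFFA2333111244444433334211
```

Request:
arm_command:
  moves:
    - [[0.045,-0.017,0],[0,0,0.14],0.018]
    - [[0.09,-0.035,0],[0,0,0.28],0.018]
    - [[0.136,-0.052,0],[0,0,0.42],0.018]
    - [[0.182,-0.07,0],[0,0,0.56],0.018]
    - [[0.227,-0.0874,0],[0,0,0.7],0.018]

```text
time: 45.85
tool_pos: [0.5663, 0.0034, 0.1836]
tool_rot: [3.142, 0.0, 0.196]
contact_force: [0.8, 0.0, -1.5]
opening: 0.0239
grip_force: 18.0
```

Request:
arm_command:
  moves:
    - [[0,0,0],[0,0,0.08],0.018]
    - [[0,0,0],[0,0,0.08],0.018]
    - [[0,0,0],[0,0,0.08],0.018]
    - [[0,0,0],[0,0,0.08],0.018]
    - [[0,0,0],[0,0,0.08],0.018]

```text
time: 46.35
tool_pos: [0.566, 0.0007, 0.1841]
tool_rot: [3.141, 0.0, 0.121]
contact_force: [0.7, -0.6, -0.5]
opening: 0.024
grip_force: 18.0
```

Run:
```python
from h import *
go(.5711,.0154,.1225,.10)
```

```text
t 46.35 p [0.566  0.0007 0.1841] r [3.1414e+00 1.0000e-04 1.2150e-01] F [ 0.7 -0.6 -0.5] op 0.024 g 18.0 q [-0.13  0.45  1.47 -0.    1.21  1.32]
shift [ 0.0069 -0.014   0.0616] turn [0.0001 0.0001 0.0215]
```

Not fully reached; complete the shift, then lower and release.

Request:
arm_command:
  moves:
    - [[0.007,-0.014,0],[0,0,0.021],0.018]
    - [[0.007,-0.014,0],[0,0,0.021],0.018]
    - [[0.007,-0.014,0],[0,0,0.021],0.018]
    - [[0.007,-0.014,0],[0,0,0.021],0.018]
    - [[0.007,-0.014,0],[0,0,0.021],0.018]

```text
time: 46.85
tool_pos: [0.5712, 0.0158, 0.1841]
tool_rot: [3.141, 0.0, 0.101]
contact_force: [0.7, -0.6, -0.5]
opening: 0.0237
grip_force: 18.0
```

Request:
arm_command:
  moves:
    - [[0,0,0.018],[0,0,0],0.018]
    - [[0,0,0.036],[0,0,0],0.018]
    - [[0,0,0.05],[0,0,0],0.018]
    - [[0,0,0.057],[0,0,0],0.018]
    - [[0,0,0.061],[0,0,0],0.018]

```text
time: 47.35
tool_pos: [0.5712, 0.0162, 0.1227]
tool_rot: [3.142, 0.001, 0.101]
contact_force: [0.4, -0.1, -1.7]
opening: 0.0238
grip_force: 18.0
```

Run:
```python
from h import *
st()
```

```text
t 47.35 p [0.5712 0.0162 0.1227] r [3.1416e+00 6.0000e-04 1.0090e-01] F [ 0.4 -0.1 -1.7] op 0.0238 g 18.0 q [-0.11  0.53  1.54 -0.    1.08  1.36]
```

Request:
arm_command:
  moves:
    - [[0,0,0],[0,0,0],0.018]
    - [[0,0,0],[0,0,0],0.025]
    - [[0,0,0],[0,0,0],0.029]
    - [[0,0,0],[0,0,0],0.029]
    - [[0,0,0],[0,0,0],0.029]

```text
time: 47.85
tool_pos: [0.5716, 0.0164, 0.1235]
tool_rot: [3.141, -0.001, 0.101]
contact_force: [-0.3, 0.7, -1.1]
opening: 0.0288
grip_force: 5.3
```

Request:
arm_command:
  moves:
    - [[0,0,-0.01],[0,0,0],0.029]
    - [[0,0,-0.025],[0,0,0],0.029]
    - [[0,0,-0.045],[0,0,0],0.029]
    - [[0,0,-0.065],[0,0,0],0.029]
    - [[0,0,-0.08],[0,0,0],0.029]

```text
time: 48.35
tool_pos: [0.5718, 0.0164, 0.2054]
tool_rot: [3.141, -0.002, 0.101]
contact_force: [0.6, 0.2, -1.2]
opening: 0.0288
grip_force: 5.3
```

Run:
```python
from h import *
go(.669,.2137,.20,.018)
im,m=snap('wrist','w23.png'); g=cv2.cvtColor(im,cv2.COLOR_RGB2GRAY)
print(proj(m,[.58,-.0745,.087],True),proj(m,[.5756,-.0294,.087],True),proj(m,[.5711,.0154,.087],True))
w=g[180:250:4,260:400:2]; print('\n'.join(''.join('%X'%(x//16) for x in r) for r in w))
```

```text
t 48.35 p [0.5718 0.0164 0.2054] r [ 3.1411e+00 -2.1000e-03  1.0110e-01] F [ 0.6  0.2 -1.2] op 0.0288 g 5.3 q [-0.11  0.44  1.43 -0.    1.27  1.36]
shift [ 0.1166 -0.1865  0.0055] turn [ 0.0004 -0.0022  0.0831]
[378.1743667  200.57553914] [329.23675241 200.29788475] [278.13137953 200.22149952]
8888887666789999999999999999992322222222211111159888888886554578888888
8888888888888888888888888888888888888888888888888888888888888888884445
888854444444448888888888888886555555555888888888888888888888888887448A
88888AAAAAAAAB78888888888888849AAAAAAAAA78888888888888888888888885449A
88888AAAAAAAAA68888888888888849AAAAAAAAA8888888888888888888888888444AA
88888AAAAAAAAA78888888888888949AAAAAAAA98888888888888888888888888747AA
88888AAAAAAAAA68888888888888859AAAAAAAA8888888888888888888888888888888
8888777777788888888888888888869AAAAAAAA7888888888888888888888888888888
8888888888888888888888888888888888888888888888888888888888888888888888
8888888888888888888888888888888888888888877777777777777766665555555555
7546666666666666666744477766677888888888788888887888887888888888888888
FFFFFFFFFFFFFFFF899A443998FEEFFFFFFFFFFFFFFFFFFFFFFFFFFFFFF78989988FFF
FFFFFFFFEFFFFFFF8999343899AEEEEEEEEEEEEFFFEEFFFFFFEFFFEEFFF8988988FFFF
FFFFFFFFFFFFFFFB9999343A99FFFEEEEEEEEEC1111111000000000000000000000000
EFEFFFFFFFFFFFFF8989344323555545BEFFEF21111110000000000000000000000000
FFFFFFFFFFFFFFFF899934433355555555544411111111000000000000000000000000
FFFFFFFFFFFFFFF8888934433335555555554511111110000000000000000000000000
FFFFEFFFFFFFFE88989924443334555555554423321100000000000000000000000000
```

Request:
arm_command:
  moves:
    - [[0.023,-0.037,0],[0,0,0.04],0.029]
    - [[0.047,-0.075,0],[0,0,0.083],0.029]
    - [[0.07,-0.112,0],[0,0,0.083],0.029]
    - [[0.093,-0.149,0],[0,0,0.083],0.029]
    - [[0.1166,-0.1865,0],[0,0,0.083],0.029]

```text
time: 48.9
tool_pos: [0.669, 0.2153, 0.2033]
tool_rot: [3.141, -0.0, 0.018]
contact_force: [0.2, 0.3, -0.1]
opening: 0.029
grip_force: 5.3
```

Request:
arm_command:
  moves:
    - [[0,0,0],[0,0,0],0.029]
    - [[0,0,0],[0,0,0],0.029]
    - [[0,0,0.03],[0,0,0],0.029]
    - [[0,0,0.06],[0,0,0],0.029]
    - [[0,0,0.08],[0,0,0],0.029]

```text
time: 49.4
tool_pos: [0.6674, 0.2117, 0.1214]
tool_rot: [3.141, 0.002, 0.016]
contact_force: [-0.6, -0.6, -1.7]
opening: 0.0294
grip_force: 5.3
```

Request:
arm_command:
  moves:
    - [[0,0,0],[0,0,0],0.029]
    - [[0,0,0],[0,0,0],0.029]
    - [[0,0,0],[0,0,0],0.029]
    - [[0,0,0],[0,0,0],0.029]
    - [[0,0,0],[0,0,0],0.029]

```text
time: 49.9
tool_pos: [0.669, 0.2137, 0.1244]
tool_rot: [-3.141, -0.002, 0.018]
contact_force: [-0.4, -0.6, -0.9]
opening: 0.0289
grip_force: 5.3
```

Run:
```python
from h import *
go(.669,.2137,.085,.018)
im,m=snap('wrist','w24.png'); g=cv2.cvtColor(im,cv2.COLOR_RGB2GRAY)
w=g[180:256:3,220:340:2]; print('\n'.join(''.join('%X'%(x//16) for x in r) for r in w))
```

```text
t 49.9 p [0.669  0.2137 0.1244] r [-3.1413e+00 -2.0000e-03  1.8000e-02] F [-0.4 -0.6 -0.9] op 0.0289 g 5.3 q [ 0.2   0.75  1.1  -0.    1.29  1.75]
shift [-0.0001  0.      0.0394] turn [-0.0002 -0.002  -0.    ]
999999999999999999999988889999999999999999999999999998899888
9999A9AA9AA9999999999998999999999999999999999999899988888888
9999999A9A33221111000000000000000000000222223337889999899998
99A9999AA543221111111111111111111111111122222222998899999888
99999AAA8544333222222222222222222222222222322333298999988999
9999A9998443332222222222222222222222222233333333398888988898
9AAAA99A7432222222222222222222222222333333333233399999889999
9AAAAAA97331222222222222222222222222233333333233399988888888
9AAAA9997331222222222222222222222222333333333233299999998998
AAAAA9997331222222222222222222222222233333333233299898999899
AAA999997331111111111111111111111111111222222333499998999998
AA9AAA997221111111111111111111111111112222222333399988999988
AA9999997232222222222222222222222222232333333333799899998888
9AA999999766648923687633322223222222232233333333788999988899
999999ABBBBAA9FF32CFFFFB99989998889988885339988898889888F898
FFFFFFFFFFFFFFFF12CFEEFFFFFFFFFFFFFFFFFF4339889998888898FBCC
EEEEFFFFFFFFFFFE22CFFFFFEEFFFFFFFFFFFFFF43398888998889987FEF
FEEEFFFFFFFFFFFD22CFFFFFFFFFFEFFFFFFFFFF4339999888888888CFED
8FEEFFFFFC632FFB238FFFFFFFFFFFFFFFFFFFFF333998445889998DFF61
6FFEC6334444300333CFFFFFFFFFFFFFFEFFFFFF334322555555457CFF11
344444444444200232CFFFFFFFFEFFFFFFFFFFFF33422255555555444411
354444444444000232CFFFFFFFFFFFFFFFFEFFEF33422335555554444511
254444444443000332FFFFFFFFFFFFFFFFEEFFFF23442225555554444511
244444444440000332FFFFFFFFFFFFFFFFEFFFFF13442333555544444333
344444444430000332FFFFFFFFFFFFFFFFFFFFFF13442233555554444333
334444444410001332EFFFFFFFFFFFFFFFFFEEFF43442233455544444333
```

Request:
arm_command:
  moves:
    - [[0,0,0.015],[0,0,0],0.029]
    - [[0,0,0.03],[0,0,0],0.029]
    - [[0,0,0.042],[0,0,0],0.029]
    - [[0,0,0.052],[0,0,0],0.029]
    - [[0,0,0.058],[0,0,0],0.029]

```text
time: 50.45
tool_pos: [0.668, 0.2136, 0.0635]
tool_rot: [3.141, 0.002, 0.018]
contact_force: [0.2, -0.2, -0.6]
opening: 0.0289
grip_force: 5.3
```

Request:
arm_command:
  moves:
    - [[0,0,0.004],[0,0,0],0.029]
    - [[0,0,0.008],[0,0,0],0.029]
    - [[0,0,0.012],[0,0,0],0.029]
    - [[0,0,0.014],[0,0,0],0.029]
    - [[0,0,0.014],[0,0,0],0.029]

```text
time: 50.95
tool_pos: [0.6685, 0.2137, 0.0509]
tool_rot: [3.141, 0.0, 0.018]
contact_force: [-0.2, 0.2, -1.1]
opening: 0.0289
grip_force: 5.3
```

Run:
```python
from h import *
st()
```

```text
t 50.95 p [0.6685 0.2137 0.0509] r [3.1415e+00 2.0000e-04 1.8100e-02] F [-0.2  0.2 -1.1] op 0.0289 g 5.3 q [ 0.2   0.82  1.17 -0.    1.15  1.75]
```

Request:
arm_command:
  moves:
    - [[0,0,0.0005],[0,0,0],0.029]
    - [[0,0,0.001],[0,0,0],0.029]
    - [[0,0,0.0015],[0,0,0],0.029]
    - [[0,0,0.002],[0,0,0],0.029]
    - [[0,0,0.002],[0,0,0],0.029]

```text
time: 51.45
tool_pos: [0.6693, 0.2138, 0.0505]
tool_rot: [-3.141, -0.002, 0.018]
contact_force: [0.0, -0.6, 5.1]
opening: 0.0287
grip_force: 5.5
```

Request:
arm_command:
  moves:
    - [[0,0,0],[0,0,0],0.032]
    - [[0,0,0],[0,0,0],0.036]
    - [[0,0,0],[0,0,0],0.045]
    - [[0,0,0],[0,0,0],0.06]
    - [[0,0,0],[0,0,0],0.06]

```text
time: 51.95
tool_pos: [0.6682, 0.2136, 0.0484]
tool_rot: [3.141, 0.001, 0.018]
contact_force: [0.5, 0.5, -1.5]
opening: 0.0555
grip_force: 0.0
```

Request:
arm_command:
  moves:
    - [[0,0,-0.015],[0,0,0],0.06]
    - [[0,0,-0.045],[0,0,0],0.06]
    - [[0,0,-0.09],[0,0,0],0.06]
    - [[0,0,-0.135],[0,0,0],0.06]
    - [[0,0,-0.18],[0,0,0],0.06]

```text
time: 52.45
tool_pos: [0.6683, 0.2136, 0.2321]
tool_rot: [-3.142, -0.001, 0.018]
contact_force: [1.0, 0.3, -0.3]
opening: 0.06
grip_force: 0.0
```

Request:
arm_command:
  moves:
    - [[-0.04,0,0],[0,0,0],0.06]
    - [[-0.08,0,0],[0,0,0],0.06]
    - [[-0.12,0,0],[0,0,0],0.06]
    - [[-0.16,0,0],[0,0,0],0.06]
    - [[-0.2,0,0],[0,0,0],0.06]

```text
time: 52.95
tool_pos: [0.4669, 0.2099, 0.2302]
tool_rot: [-3.141, -0.001, 0.018]
contact_force: [0.5, -0.6, 0.5]
opening: 0.0602
grip_force: 0.0
```

Request:
arm_command:
  moves:
    - [[0,0,0],[0,0,0],0.06]
    - [[0,0,0],[0,0,0],0.06]
    - [[0,0,0],[0,0,0],0.06]
    - [[0,0,0],[0,0,0],0.06]
    - [[0,0,0],[0,0,0],0.06]

```text
time: 53.45
tool_pos: [0.4694, 0.21, 0.2289]
tool_rot: [3.141, 0.0, 0.018]
contact_force: [-0.3, -0.2, -0.1]
opening: 0.0599
grip_force: 0.0
```

Run:
```python
from h import *
st(); S,_=snap('scene');D,_=snap('side')
r=lambda I,x0,x1,y0,y1:cv2.resize(I[y0:y1,x0:x1],(395,580),interpolation=cv2.INTER_CUBIC)
a=cv2.resize(S[140:290,110:390],(784,420),interpolation=cv2.INTER_CUBIC)[:, :784]
b=cv2.resize(D[140:240,180:380],(360,180),interpolation=cv2.INTER_CUBIC)
w,_=snap('wrist'); w=cv2.resize(w[0:230],(424,180))
cv2.imwrite('pics/fin.png',cv2.cvtColor(np.vstack([a,np.hstack([b,w])]),cv2.COLOR_RGB2BGR))
```

```text
t 53.45 p [0.4694 0.21   0.2289] r [3.1414e+00 1.0000e-04 1.7600e-02] F [-0.3 -0.2 -0.1] op 0.0599 g 0.0 q [ 0.27  0.32  1.55 -0.    1.27  1.82]
```

View pics/fin.png

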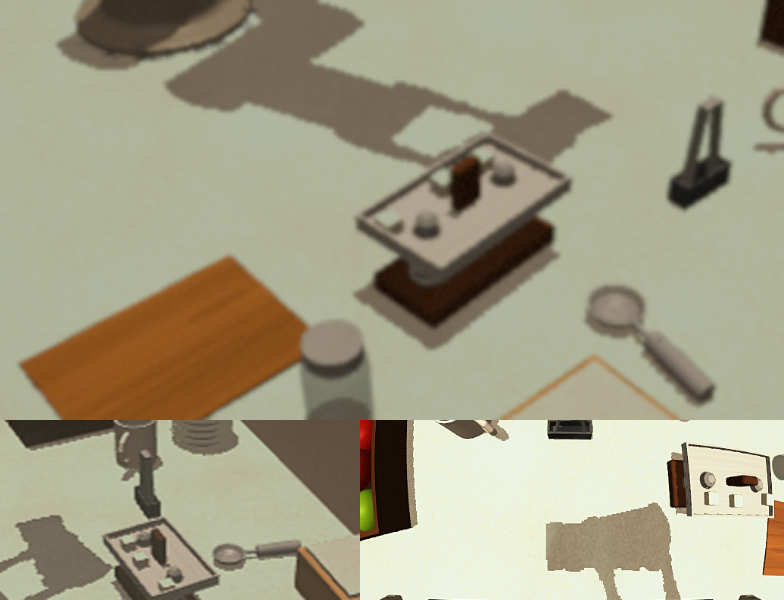

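The final picture shows a level tray with three lumps in it, an empty board, the tongs upright in the caddy and nothing else disturbed. I'm handing it in.

```bash
python3 -c "
from cell import robot
print(robot.hand_in())"
```

```text
the job is handed in; nothing more can be done
None
```

The job is handed in at about 54 s of the 210 s allowed: both springs are on their rods, the tray sits level on them, all three lumps present were moved into it with the tongs, the tongs stand upright in their holder, and the last camera views showed nothing else moved; the hand-in returned no verdict.

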